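# Fetch a roller from the tip-out bin and lay it in the vee cradle

### The job

Tip the blue bin, which has a yellow finger tab, forward on its pivot most of the way to its stop or fully, so that the aluminium roller at its back can be reached, and take the roller out while the bin is tipped. Then lay the roller in the green vee cradle, centred along it and resting in both vees, and let go; the bin may stay tipped. The orange choke stays in the bin, and the side cutters, capacitor and bottle on the bench are left where they are.

Things in the scene. Friction and masses are not known exactly. Their poses are not given: they have to be found in the camera images.
- tip_unit: Grey holder of the bin, fixed to the bench, 170 (x) x 192 (y) mm. Origin: centre of its underside; x points to its back, y left, z up. The pivot axis runs along y through x = -55, z = 30 mm. Over the rear, x = 22 to 80 mm, is a flat hood at z = 143 to 149 mm on side posts; ahead of x = 22 mm its sides are 47 mm high
- tip_bin (a joint): Tilt of the blue bin about its pivot, rad: 0 = shut (floor level), 0.7 = fully forward at its stop (front wall leaning to the front, floor rising to the back at 40 degrees). A stiff pivot: pulling the tab takes 10 to 15 N, and the bin stays where it is left beyond about 0.5 rad
- tip_bin_hinge (a point): Middle of the bin's pivot axis, axes tilting with the bin (shut: x to the back, z up). In mm here: front wall x = -5 to 0, 55 high; floor top z = 5; back wall x = 120, 36 high; side walls slope from 55 to 36; width 176; a middle wall, 4 thick and 36 high, makes compartments 82 wide centred at y = 43 and -43; ribs there hold the roller's axis at z = 23
- tab (a point): Top edge of the bin's yellow finger tab, middle of its back face. The tab stands on the middle of the front wall: 12 mm thick, 60 wide, from 55 to 89 mm above the pivot (34 above the wall), back face in line with the wall's inner face. Axes as the bin's: they tilt with it
- roller: Aluminium roller with an orange band near each end: body 26 mm in diameter and 90 mm long, dark stub axles 14 mm in diameter, 106 mm long in all, about 0.2 kg. Origin at its centre, x along its axis. Starts lying front to back on the ribs in the left or right compartment; when the bin is tipped it may slide down to the front wall
- toroid: Orange ring-shaped choke, 58 mm across and 23 mm high, origin at the centre of its underside; lies in the other compartment and must stay in the bin
- cradle: Green vee cradle on a dark base 110 (x) x 80 (y) x 10 mm, fixed to the bench. Origin: centre of its underside, z up. Its vee runs along its x axis: two upright plates, each 12 mm thick, at x = -34 and +34 mm, with 90 degree vees whose bottom is at z = 40 mm and whose sides rise to z = 70 mm, 60 mm apart there; between the plates is a free gap of 56 mm down to the base
- vee (a point): Where the roller's centre lies when it is seated in the cradle: middle of the vee, 58 mm above the cradle's underside; axes as the cradle's
- side_cutters: Side cutters with red handles lying on the bench, 138 mm long; leave alone
- capacitor_3: Green can capacitor, 30 mm in diameter, 41 mm high, standing; leave alone
- bottle_1: Brown dropper bottle, 33 mm in diameter, 102 mm high, standing; leave alone
Mind the look-alikes: they are no part of the job. Leave any purple look-alike of the roller alone.

How it is judged:
By the outcome, as a careful person would: the job done as asked, in the order asked, and still so for the second after the job is handed in, with the robot touching nothing.
It also fails if it takes over 64 s, if anything falls off the work surface, if the arm or the gripper's body presses on something with over 40 N, if the wrist force passes 120 N, or if a joint passes its speed limit or range.

### The arm

A 7-joint arm with a two-finger parallel gripper is mounted at the origin on a cart in front of the work surface, level with it; the furniture and walls round the work are solid. World frame = base frame: x ahead of the robot, y to its left, z up, the work surface at z = 0. Lengths are in mm, angles in rad, forces in N, time in s.
With the tool pointing down it reaches from about 400 to 875 mm from the base axis. Payload 4.4 kg.
Tool frame: the origin (TCP) lies on the mounting face of the last link; the fingertips stand 173 mm ahead of it and the grasp point (between the pads) lies 155 mm ahead of it (robot.grasp_offset is the distance from the TCP to the grasp point, in mm); z points along the fingers, y is the line along which they close (so a half turn about z gives the same grasp; the last joint's range is limited). The gripper opens to 85 mm and grips with 20 to 120 N. Pads are 22 mm wide; open, the fingers measure 114 mm over their backs; the gripper's body (76 mm by 85 mm) begins 54 mm behind the grasp point. The pads swing forward as they close: fully open they stand 13 mm farther back than shut.
Start: joints at [1.083, 0.628, 0.038, 1.517, -0.027, 0.996, -0.02], TCP at [266.134, -593.033, 404.713] pointing down, gripper open.
Joint ranges: [-3.06, 3.06], [-0.37, 2.12], [-1.25, 1.32], [0.18, 2.47], [-1.1, 4.24], [0.23, 1.98], [-2.94, 2.94]. Speed limits (rad/s): [2.57, 2.57, 3.14, 3.14, 3.14, 3.14, 3.14].

### API

Orientations are given as a 3x3 rotation matrix whose columns are the frame's x, y, z axes.
In Python, from bench import robot gives the robot as it stands.
- The arm moves only by the tool servo_tool, never from a script. Its argument "deltas" is a list of rows, each an object with "turn": the turn, a rotation vector about the tool's x, y, z scaled (see below), a list of three; "xyz": the shift along the tool's x, y, z scaled (see below), a list of three; "grip": the gripper command: -1 is shut, 1 is fully open, values between are in proportion. A call has 1 to 8 rows; each row shifts and turns the commanded pose from where the row before left it, along the tool's axes as they then stand; what a row does not reach is not made up. The controller multiplies each number of a shift by 25 cm and each number of a turn by 60 degrees. A row lasts 1/10 s, in which the tool goes at most 50 mm and 8.59 degrees, less where a joint would pass 70% of its speed; a pose out of reach is approached as far as the arm can. A call with a number of a shift or a turn outside -1 to 1 is refused whole. A call with a gripper value outside its range is refused whole. The fingers move at their own pace and stop on an object; "grip_force" is the grip in N (left out, the last holds). Time passes only in rows, so rows that do not move let the fingers close. It gives the time, the measured TCP pose, the force, the opening and the grip force at its end, in the units of the state.
- robot.state(): the state, without advancing time (a new reading comes with each control period).
- robot.capture(name): name is "side" or "top" or "wrist"; returns the picture (420x560x3 uint8, red, green, blue); there is no depth.
- robot.camera_params(name): a dict with "intrinsics" (3x3 intrinsics, pixels), "position" and "attitude" of the camera in the world; the wrist camera has in their place "hand_eye" (4x4, takes a point from camera to tool coordinates, whose origin is the TCP and whose axes are the flange's). Camera axes: x right, y down, z forward; pixel columns grow to the right and rows downward; lengths in mm; the calibration is good to about 2 mm. A picture is of the moment at which its call begins: read the wrist's pose just before it. camera_params takes no time and is no camera call.
- robot.sign_off(): hands the job in; it is judged then, once.
Trained networks look in the newest picture that a camera, given by its name, has taken for a name from the list of things; names that differ only in an ending like _2 or _b are one class to them, and where a whole thing is asked for, a point or a joint stands for the part that bears it (a point fixed in the world has none). Each returns a list of dicts, best first, with "confidence" (0 to 1); they miss things now and then, are a little off and sometimes report something else, mostly with a low value. They report only what shows in the picture. A call takes as long as a camera call. They do not tell look-alikes from the thing itself.
- robot.cut_out(target, camera): "pixels" (420x560 bool, what is visible of it) and "at" ([column, row] in pixels, amid what is visible of it).
- robot.mark_of(target, camera): "at" ([column, row] in pixels: a listed point, or the origin of a listed thing).
The state is a dict: "clock": time; "joint_pos": joint angles; "joint_velocities": joint speeds; "joint_efforts": joint torques, N m; "tcp_pos": TCP position; "ee_rot": TCP orientation; "contact_force": force on the tool from outside, world axes, zero at the start; "torque": the same for the moment, N m; "finger_gap": opening from 0.0 (shut) to 1.0 (fully open); "grip_force": force on a finger pad.
Only numpy, scipy, OpenCV 4.12 (cv2) and the standard library are available. Lean on these libraries where they do the work, as an engineer would, in place of code of your own. Each camera call takes 0.05 s, during which the arm holds its last target. There are 200 camera calls.

## Working session

There is one attempt and no reset: what is moved stays moved. The work goes in short steps, Python scripts to look and compute and a tool call to move; the robot and the scene stay as the last step left them, time stands still between calls to the robot, and variables do not carry over. Pictures are saved under pics/ and viewed, at most 10 in all, crops included, and the job is handed in when it is done.

Besides the shell and the picture viewer there is one more tool, called after ">>>" as name(argument=value, ...), one argument or row to a line, values as JSON. servo_tool: Moves the arm, as the interface text tells. Its arguments: {"type":"object","properties":{"deltas":{"type":"array"},"grip_force":{"type":"number"}},"required":["deltas"]}

```bash
ls; mkdir -p pics; cat > h.py <<'E'
import numpy as np, cv2
from bench import robot
def cam(name):
    p=robot.camera_params(name); K=np.array(p["intrinsics"])
    if "hand_eye" in p:
        s=robot.state(); T=np.eye(4); T[:3,:3]=s["ee_rot"]; T[:3,3]=s["tcp_pos"]
        M=T@np.array(p["hand_eye"]); return K,M[:3,:3],M[:3,3]
    return K,np.array(p["attitude"]),np.array(p["position"])
def ray(c,px):
    K,R,t=c; d=R@np.linalg.solve(K,[px[0],px[1],1]); return t,d/np.linalg.norm(d)
def onz(c,px,z):
    t,d=ray(c,px); return t+d*(z-t[2])/d[2]
def tri(cs,pxs):
    A=0;b=0
    for c,p in zip(cs,pxs):
        t,d=ray(c,p);P=np.eye(3)-np.outer(d,d);A=A+P;b=b+P@t
    return np.linalg.solve(A,b)
def proj(c,X):
    K,R,t=c; q=K@(R.T@(np.array(X)-t)); return q[:2]/q[2]
def save(im,n): cv2.imwrite(f"pics/{n}.png",im[:,:,::-1])
E
python3 - <<'E'
from h import *
np.set_printoptions(precision=1,suppress=True)
s=robot.state();print(s)
for n in("side","top"):
    im=robot.capture(n); save(im,n+"0"); print(n,cam(n))
    for o in["tip_unit","tip_bin_hinge","tab","roller","toroid","cradle","vee"]:
        print(o,[(np.array(r["at"]),round(r["confidence"],2)) for r in robot.mark_of(o,n)])
a=cv2.imread("pics/side0.png");b=cv2.imread("pics/top0.png")
E
```

```text
pics
{'clock': 0.0, 'joint_pos': array([ 1.1,  0.6,  0. ,  1.5, -0. ,  1. , -0. ]), 'joint_velocities': array([-0., -0.,  0., -0., -0., -0.,  0.]), 'joint_efforts': array([  0. , -56.3,   1.2, -19.3,   0. ,   0. ,  -0. ]), 'tcp_pos': array([ 266. , -592.8,  403.8]), 'ee_rot': array([[ 0.9,  0.4, -0. ],
       [ 0.4, -0.9,  0. ],
       [-0. , -0. , -1. ]]), 'contact_force': array([-0.5,  0.5,  1.1]), 'torque': array([ 0., -0., -0.]), 'grip_force': 0.0, 'finger_gap': 1.0016292973967653}
side (array([[404.1,   0. , 282.8],
       [  0. , 404.1, 206.7],
       [  0. ,   0. ,   1. ]]), array([[ 1. ,  0. , -0. ],
       [ 0. , -0.7,  0.7],
       [ 0. , -0.7, -0.7]]), array([ 607.8, -982.5,  859.4]))
tip_unit [(array([285.8, 146.2]), 0.88)]
tip_bin_hinge [(array([274.9, 139.9]), 0.92)]
tab [(array([273.5, 125.2]), 0.64)]
roller [(array([270.4, 194.9]), 0.57), (array([287.9, 125.6]), 0.54)]
toroid [(array([213.9, 361.9]), 0.7), (array([299.2, 140.4]), 0.67)]
cradle [(array([243.3, 289.8]), 0.74)]
vee [(array([242.4, 275.9]), 0.71), (array([218.1, 363.2]), 0.71)]
top (array([[435.8,   0. , 273.9],
       [  0. , 435.8, 201.7],
       [  0. ,   0. ,   1. ]]), array([[ 0. , -1. ,  0.2],
       [-1. , -0. ,  0. ],
       [ 0. , -0.2, -1. ]]), array([ 325.4, -167.1, 1489.6]))
tip_unit [(array([163.1, 209.2]), 0.62)]
tip_bin_hinge [(array([165.7, 224.3]), 0.67), (array([345.5, 240.9]), 0.29)]
tab []
roller [(array([243.8, 228.5]), 0.53), (array([146.1, 209.9]), 0.5)]
toroid [(array([172.5, 200.3]), 0.52)]
cradle [(array([346.5, 237.9]), 0.73)]
vee [(array([346. , 240.7]), 0.61), (array([145.1, 209.2]), 0.2)]
```

View pics/side0.png

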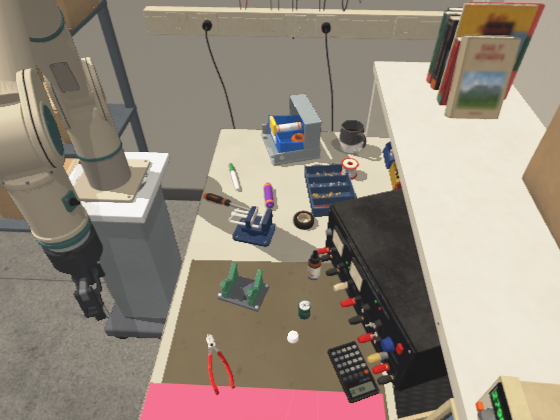

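View pics/top0.png

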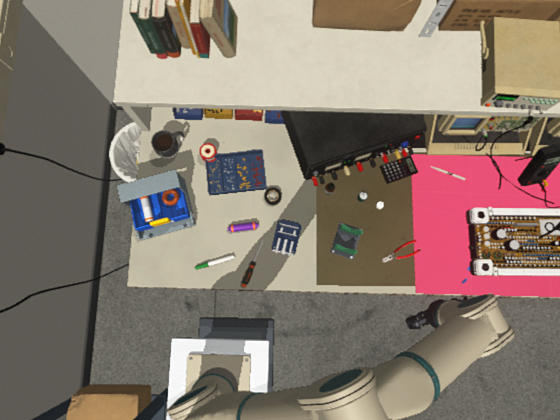

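```bash
python3 - <<'E'
from h import *
np.set_printoptions(precision=1,suppress=True)
S,T=cam("side"),cam("top")
for n,a,b in[("unit",[285.8,146.2],[163.1,209.2]),("hinge",[274.9,139.9],[165.7,224.3]),("cradle",[243.3,289.8],[346.5,237.9]),("vee",[242.4,275.9],[346,240.7]),("rollerA",[270.4,194.9],[243.8,228.5]),("rollerB",[287.9,125.6],[146.1,209.9]),("tor",[299.2,140.4],[172.5,200.3])]:
    print(n,tri([S,T],[a,b]))
for z in(119,):print(onz(S,[273.5,125.2],z))
# side directions of cradle and unit masks
for o in("cradle","tip_unit","tip_bin"):
    for r in robot.cut_out(o,"top")[:2]:
        m=r["pixels"].astype(np.uint8); print(o,r["confidence"],r["at"],cv2.minAreaRect(cv2.findNonZero(m)))
E
```

```text
unit [569.4 217.6  -1.4]
hinge [521.9 197.9  35.1]
cradle [ 487.7 -414.7   16.4]
vee [ 480.3 -404.4   56.7]
rollerA [520.7 -62.8  10.5]
rollerB [565.6 261.9  54.1]
tor [604.8 177.9  49. ]
[524.3 163.2 119. ]
cradle 0.95 [345.0, 238.7] ((345.9840087890625, 239.65127563476562), (25.890270233154297, 31.915424346923828), 17.35402488708496)
cradle 0.68 [144.9, 207.6] ((146.05882263183594, 208.23532104492188), (24.253562927246094, 6.790997505187988), 75.96376037597656)
tip_unit 0.65 [158.1, 202.7] ((155.96868896484375, 204.54058837890625), (59.51021194458008, 66.91310119628906), 74.53878784179688)
tip_bin 0.68 [158.1, 214.2] ((158.3823699951172, 209.0294189453125), (33.22737503051758, 57.48093795776367), 75.96376037597656)
```

Purple look-alike: side (268,195), top (243,228). A dark blue vise at side (254,225) / top (286,237) is not the roller either. The wanted roller is the light one with orange bands in the bin's left compartment: side (288,126), top (146,209). The choke is at top (171,197), and the cradle is at side (243,290) / top (346,240). I'll view the cradle and bin with the wrist camera on the way.

```bash
cat >> h.py <<'E'
from scipy.spatial.transform import Rotation as Ro
np.set_printoptions(precision=3,suppress=True)
def down(yaw,tilt=0):
    # tool x at yaw, pointing down, tilt>0 = fingers point outwards (+x of yaw frame)
    y=Ro.from_euler('z',yaw).as_matrix()
    R=y@np.diag([1.,-1,-1])
    return y@Ro.from_euler('y',-tilt).as_matrix()@np.diag([1.,-1,-1])
def plan(p,R,p0=None,R0=None,step=45.,deg=8.):
    s=robot.state(); p0=s["tcp_pos"] if p0 is None else np.array(p0); R0=np.array(s["ee_rot"]) if R0 is None else R0
    rv=Ro.from_matrix(R0.T@R).as_rotvec(); d=np.array(p)-p0
    n=int(max(1,np.ceil(np.linalg.norm(d)/step),np.ceil(np.degrees(np.linalg.norm(rv))/deg)))
    print("rows",n,"turn",np.round(rv/n/np.radians(60),3))
    for i in range(n):
        Ri=R0@Ro.from_rotvec(rv*i/n).as_matrix(); print(np.round(Ri.T@(d/n)/250,3).tolist())
def grasp_tcp(g,R): return np.array(g)-155*R[:,2]
E
python3 - <<'E'
from h import *
print(robot.camera_params("wrist")["hand_eye"]); R=np.array(robot.state()["ee_rot"]);print(R, np.degrees(np.arctan2(R[1,0],R[0,0])))
plan([470,-410,400],R)
plan([440,180,400],R,[470,-410,400],R)
E
```

```text
[[-0.    -0.964 -0.267 67.661]
 [ 1.    -0.    -0.001 -0.708]
 [ 0.001 -0.267  0.964 30.375]
 [ 0.     0.     0.     1.   ]]
[[ 0.912  0.409  0.   ]
 [ 0.409 -0.912 -0.   ]
 [ 0.     0.    -1.   ]] 24.16842480193959
rows 7 turn [0. 0. 0.]
[0.149, -0.048, 0.003]
[0.149, -0.048, 0.003]
[0.149, -0.048, 0.003]
[0.149, -0.048, 0.003]
[0.149, -0.048, 0.003]
[0.149, -0.048, 0.003]
[0.149, -0.048, 0.003]
rows 14 turn [0. 0. 0.]
[0.061, -0.157, -0.0]
[0.061, -0.157, -0.0]
[0.061, -0.157, -0.0]
[0.061, -0.157, -0.0]
[0.061, -0.157, -0.0]
[0.061, -0.157, -0.0]
[0.061, -0.157, -0.0]
[0.061, -0.157, -0.0]
[0.061, -0.157, -0.0]
[0.061, -0.157, -0.0]
[0.061, -0.157, -0.0]
[0.061, -0.157, -0.0]
[0.061, -0.157, -0.0]
[0.061, -0.157, -0.0]
```

>>> servo_tool(
  deltas=[
    {"xyz": [0.15, -0.048, 0], "turn": [0, 0, 0], "grip": 1},
    {"xyz": [0.15, -0.048, 0], "turn": [0, 0, 0], "grip": 1},
    {"xyz": [0.15, -0.048, 0], "turn": [0, 0, 0], "grip": 1},
    {"xyz": [0.15, -0.048, 0], "turn": [0, 0, 0], "grip": 1},
    {"xyz": [0.15, -0.048, 0], "turn": [0, 0, 0], "grip": 1},
    {"xyz": [0.15, -0.048, 0], "turn": [0, 0, 0], "grip": 1},
    {"xyz": [0.15, -0.048, 0], "turn": [0, 0, 0], "grip": 1},
    {"xyz": [0, 0, 0], "turn": [0, 0, 0], "grip": 1},
  ],
)

```text
clock: 1.75
tcp_pos: [476.9, -403.1, 404.7]
ee_rot: [[0.908, 0.419, 0.004], [0.419, -0.908, 0.004], [0.006, -0.002, -1.0]]
contact_force: [0.4, 0.3, -0.2]
finger_gap: 0.999
grip_force: 0.0
```

```bash
python3 - <<'E'
from h import *
c=cam("wrist"); im=robot.capture("wrist"); save(im,"w_cradle")
print(robot.state()["tcp_pos"])
for o in("cradle","vee"):
    for r in robot.mark_of(o,"wrist"): print(o,r["confidence"],np.array(r["at"]),onz(c,r["at"],58 if o=="vee" else 0))
E
```

```text
[ 474.192 -405.827  404.68 ]
cradle 0.87 [295.1 179. ] [ 483.117 -412.893    0.   ]
vee 0.83 [298.5 190. ] [ 483.41  -414.334   58.   ]
```

View pics/w_cradle.png

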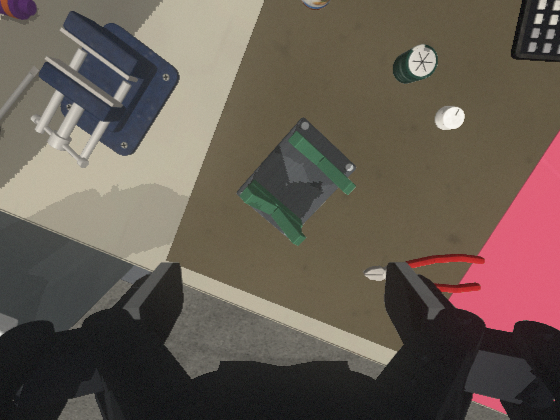

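>>> servo_tool(
  deltas=[
    {"xyz": [0.06, -0.157, 0], "turn": [0, 0, 0], "grip": 1},
    {"xyz": [0.06, -0.157, 0], "turn": [0, 0, 0], "grip": 1},
    {"xyz": [0.06, -0.157, 0], "turn": [0, 0, 0], "grip": 1},
    {"xyz": [0.06, -0.157, 0], "turn": [0, 0, 0], "grip": 1},
    {"xyz": [0.06, -0.157, 0], "turn": [0, 0, 0], "grip": 1},
    {"xyz": [0.06, -0.157, 0], "turn": [0, 0, 0], "grip": 1},
    {"xyz": [0.06, -0.157, 0], "turn": [0, 0, 0], "grip": 1},
  ],
)

```text
clock: 2.6
tcp_pos: [453.7, -115.6, 405.0]
ee_rot: [[0.914, 0.406, 0.001], [0.406, -0.914, -0.001], [0.0, 0.001, -1.0]]
contact_force: [0.9, 0.4, 0.3]
finger_gap: 1.003
grip_force: 0.0
```

>>> servo_tool(
  deltas=[
    {"xyz": [0.06, -0.157, 0], "turn": [0, 0, 0], "grip": 1},
    {"xyz": [0.06, -0.157, 0], "turn": [0, 0, 0], "grip": 1},
    {"xyz": [0.06, -0.157, 0], "turn": [0, 0, 0], "grip": 1},
    {"xyz": [0.06, -0.157, 0], "turn": [0, 0, 0], "grip": 1},
    {"xyz": [0.06, -0.157, 0], "turn": [0, 0, 0], "grip": 1},
    {"xyz": [0.06, -0.157, 0], "turn": [0, 0, 0], "grip": 1},
    {"xyz": [0.06, -0.157, 0], "turn": [0, 0, 0], "grip": 1},
    {"xyz": [0, 0, 0], "turn": [0, 0, 0], "grip": 1},
  ],
)

```text
clock: 3.4
tcp_pos: [437.7, 182.9, 405.1]
ee_rot: [[0.91, 0.415, 0.002], [0.415, -0.91, 0.004], [0.003, -0.003, -1.0]]
contact_force: [0.1, -0.0, -0.2]
finger_gap: 0.996
grip_force: 0.0
```

```bash
python3 - <<'E'
from h import *
c=cam("wrist"); im=robot.capture("wrist"); save(im,"w_bin")
print(robot.state()["tcp_pos"],robot.state()["clock"])
for o,z in(("tab",119),("tip_bin_hinge",30),("tip_unit",0),("roller",53),("toroid",35)):
    for r in robot.mark_of(o,"wrist"): print(o,r["confidence"],np.array(r["at"]),onz(c,r["at"],z))
E
```

```text
[437.974 179.698 404.844] 3.45
tab 0.69 [313.3  89. ] [524.796 200.859 119.   ]
tip_bin_hinge 0.94 [303.8  93.6] [526.198 203.583  30.   ]
roller 0.89 [519.8 205.1] [518.612 -32.561  53.   ]
roller 0.72 [268.4  12.9] [570.616 259.398  53.   ]
toroid 0.69 [367.2  11.6] [612.224 181.959  35.   ]
```

View pics/w_bin.png

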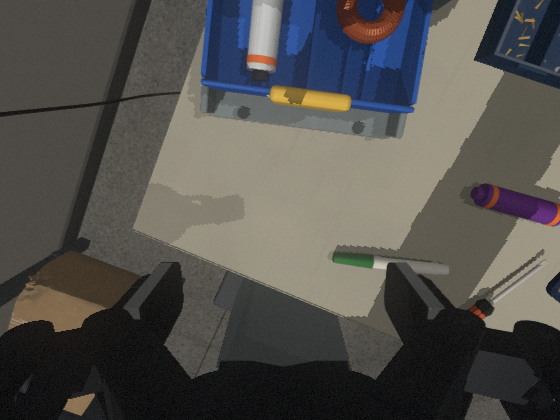

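```bash
python3 - <<'E'
from h import *
K,R_,t_=cam("wrist"); c=(K,R_,t_)
def yaw(a,b): d=b-a; return np.degrees(np.arctan2(d[1],d[0])),np.linalg.norm(d)
a,b=onz(c,[205,83],85),onz(c,[413,108],85); print("rim L,R",a,b,(a+b)/2,yaw(b,a))
a,b=onz(c,[272,92],119),onz(c,[350,100],119); print("tab",a,b,(a+b)/2,yaw(b,a))
# network on tab/cradle masks
s=robot.state(); 
r=robot.cut_out("roller","wrist")
for q in r:
    print(q["at"],q["confidence"],cv2.minAreaRect(cv2.findNonZero(q["pixels"].astype(np.uint8))))
# roller axis
a,b=onz(c,[260,75],53),onz(c,[268,12],53);print("roller axis",yaw(a,b))
# cradle pose from saved picture: camera pose then
T=np.eye(4);T[:3,:3]=s["ee_rot"];T[:3,3]=[474.192,-405.827,404.68]
M=T@np.array(robot.camera_params("wrist")["hand_eye"]);c=(K,M[:3,:3],M[:3,3])
P=[onz(c,p,10) for p in([305,118],[238,192],[300,245],[355,165])]
print(np.array(P),yaw(P[1],P[0]),yaw(P[2],P[3]),sum(P)/4)
im=cv2.imread("pics/w_cradle.png")[100:260,220:380]; b2=cv2.imread("pics/w_bin.png")[0:150,180:440]
o=np.zeros((600,800,3),np.uint8);o[:400,:400]=cv2.resize(im,(400,400));q=cv2.resize(b2,(400,231));o[:231,400:]=q
cv2.imwrite("pics/crop.png",cv2.resize(o[:400],(800,400)))
E
```

```text
rim L,R [497.338 271.926  85.   ] [548.281 109.763  85.   ] [522.809 190.844  85.   ] (np.float64(107.43980222173468), np.float64(169.97629207125007))
tab [511.346 218.229 119.   ] [529.057 164.934 119.   ] [520.201 191.582 119.   ] (np.float64(108.38278196221336), np.float64(56.16075700442096))
[519.0, 203.4] 0.75 ((516.0565795898438, 203.80191040039062), (93.67990112304688, 24.312820434570312), 15.945395469665527)
[265.8, 39.4] 0.69 ((264.27227783203125, 39.7772216796875), (31.34366798400879, 82.88658905029297), 5.710592269897461)
[368.4, 20.9] 0.44 ((371.0, 21.5), (43.0, 68.0), 90.0)
roller axis (np.float64(15.170128122187377), np.float64(50.46374789157095))
[[ 542.571 -399.464   10.   ]
 [ 441.483 -365.247   10.   ]
 [ 412.554 -453.522   10.   ]
 [ 520.111 -469.184   10.   ]] (np.float64(-18.70008502492848), np.float64(106.72170685662047)) (np.float64(-8.285073236583514), np.float64(108.69171518394586)) [ 479.18  -421.854   10.   ]
```

View pics/crop.png

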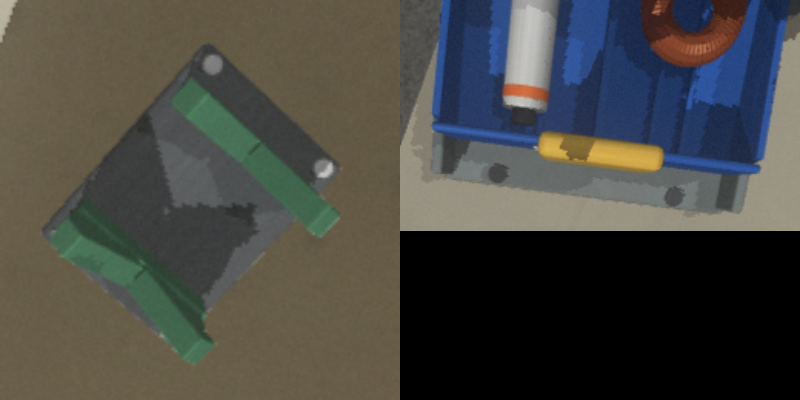

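```bash
python3 - <<'E'
from h import *
c=cam("wrist"); im=robot.capture("wrist")
print(robot.state()["tcp_pos"],robot.state()["ee_rot"].ravel(),robot.state()["clock"])
for o,z in(("tab",119),("tip_bin_hinge",30),("roller",53)):
    for r in robot.mark_of(o,"wrist"): print(o,r["confidence"],np.array(r["at"]),onz(c,r["at"],z),robot.state()["tcp_pos"])
    c2=cam("wrist");print(onz(c2,[313,89],119))
hs=[]
E
```

```text
[438.211 176.91  404.794] [ 0.914  0.407  0.     0.407 -0.914 -0.    -0.     0.    -1.   ] 3.8
tab 0.78 [301.2  83.6] [524.872 201.934 119.   ] [438.17  177.229 404.79 ]
[524.874 193.579 119.   ]
tip_bin_hinge 0.82 [295.7  92.2] [524.387 202.538  30.   ] [438.096 177.527 404.777]
tip_bin_hinge 0.65 [257.8  11.3] [573.653 262.782  30.   ] [438.096 177.527 404.777]
[524.78  193.962 119.   ]
roller 0.84 [256.1   9.5] [569.392 260.745  53.   ] [438.032 177.764 404.771]
roller 0.73 [515.6 199.8] [519.398 -34.653  53.   ] [438.032 177.764 404.771]
[524.706 194.263 119.   ]
```

```bash
python3 - <<'E'
from h import *
s=robot.state(); print(s["tcp_pos"])
R=down(np.radians(17.5)); u=R[:,0]
p=np.array([525,202,0])+26*u+[0,0,345]
plan(p,R,step=25); plan(p-[0,0,70],R,p,R)
E
```

```text
[438.032 177.764 404.771]
rows 6 turn [ 0.    -0.     0.018]
[0.077, 0.011, 0.04]
[0.077, 0.009, 0.04]
[0.077, 0.008, 0.04]
[0.077, 0.006, 0.04]
[0.077, 0.005, 0.04]
[0.077, 0.004, 0.04]
rows 2 turn [0. 0. 0.]
[0.0, 0.0, 0.14]
[0.0, 0.0, 0.14]
```

>>> servo_tool(
  deltas=[
    {"xyz": [0.077, 0.011, 0.04], "turn": [0, 0, 0.018], "grip": -1},
    {"xyz": [0.077, 0.009, 0.04], "turn": [0, 0, 0.018], "grip": -1},
    {"xyz": [0.077, 0.008, 0.04], "turn": [0, 0, 0.018], "grip": -1},
    {"xyz": [0.077, 0.006, 0.04], "turn": [0, 0, 0.018], "grip": -1},
    {"xyz": [0.077, 0.005, 0.04], "turn": [0, 0, 0.018], "grip": -1},
    {"xyz": [0.077, 0.004, 0.04], "turn": [0, 0, 0.018], "grip": -1},
    {"xyz": [0, 0, 0], "turn": [0, 0, 0], "grip": -1},
    {"xyz": [0, 0, 0], "turn": [0, 0, 0], "grip": -1},
  ],
)

```text
clock: 4.75
tcp_pos: [549.0, 210.4, 344.3]
ee_rot: [[0.953, 0.304, -0.001], [0.304, -0.953, -0.001], [-0.002, 0.0, -1.0]]
contact_force: [0.2, -0.4, -0.7]
finger_gap: 0.001
grip_force: 0.0
```

```bash
python3 - <<'E'
from h import *
R=down(np.radians(17.5)); u=R[:,0]
s=robot.state();print(s["tcp_pos"],s["ee_rot"].ravel(),s["finger_gap"])
d=s["tcp_pos"]-[525,202,0]; print("bin x,y,z of tip",d@u,-d@R[:,1],d[2]-173-30)
E
```

```text
[548.994 210.401 344.337] [ 0.953  0.304 -0.001  0.304 -0.953 -0.001 -0.002  0.    -1.   ] 0.0011528162606110573
bin x,y,z of tip 25.409935116315314 0.7965572826027607 141.33731593694125
```

>>> servo_tool(
  deltas=[
    {"xyz": [0, 0, 0.14], "turn": [0, 0, 0], "grip": -1},
    {"xyz": [0, 0, 0.14], "turn": [0, 0, 0], "grip": -1},
    {"xyz": [0, 0, 0], "turn": [0, 0, 0], "grip": -1},
    {"xyz": [-0.03, 0, 0], "turn": [0, 0, 0], "grip": -1},
    {"xyz": [-0.026, 0, 0], "turn": [0, 0, 0], "grip": -1},
    {"xyz": [-0.04, 0, 0.003], "turn": [0, 0, 0], "grip": -1},
    {"xyz": [-0.04, 0, 0.008], "turn": [0, 0, 0], "grip": -1},
  ],
)

```text
clock: 5.45
tcp_pos: [521.2, 201.6, 275.9]
ee_rot: [[0.953, 0.304, 0.017], [0.303, -0.953, 0.007], [0.018, -0.001, -1.0]]
contact_force: [9.9, 3.1, 5.8]
finger_gap: 0.001
grip_force: 5.5
```

>>> servo_tool(
  deltas=[
    {"xyz": [-0.019, 0, 0.007], "turn": [0, 0, 0], "grip": -1},
    {"xyz": [-0.019, 0, 0.007], "turn": [0, 0, 0], "grip": -1},
    {"xyz": [-0.018, 0, 0.009], "turn": [0, 0, 0], "grip": -1},
    {"xyz": [-0.018, 0, 0.009], "turn": [0, 0, 0], "grip": -1},
    {"xyz": [0, 0, 0], "turn": [0, 0, 0], "grip": -1},
  ],
)

```text
clock: 5.95
tcp_pos: [502.2, 195.9, 267.9]
ee_rot: [[0.953, 0.304, 0.013], [0.304, -0.953, 0.005], [0.014, -0.001, -1.0]]
contact_force: [5.1, 1.4, 6.6]
finger_gap: 0.001
grip_force: 3.9
```

```bash
python3 - <<'E'
from h import *
R=down(np.radians(17.5)); u=R[:,0]
s=robot.state();print(s["tcp_pos"],s["contact_force"],s["clock"])
d=s["tcp_pos"]-[525,202,0]; print("bin x,y,z of tip",d@u,-d@R[:,1],d[2]-173-30)
save(robot.capture("wrist"),"w_pull")
E
```

```text
[502.152 195.855 267.921] [5.105 1.415 6.577] 5.95
bin x,y,z of tip -23.638497667232826 1.0102870460265594 64.92082210163255
```

View pics/w_pull.png

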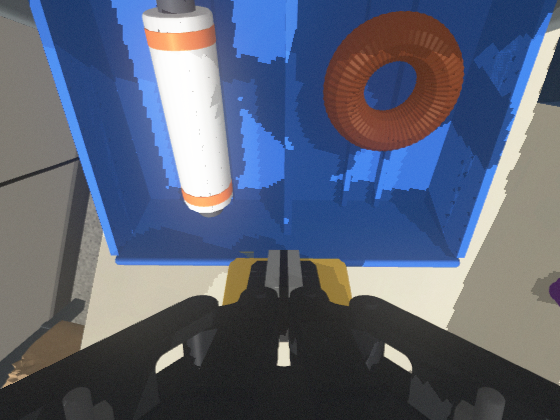

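>>> servo_tool(
  deltas=[
    {"xyz": [-0.016, 0, 0.011], "turn": [0, 0, 0], "grip": -1},
    {"xyz": [-0.016, 0, 0.012], "turn": [0, 0, 0], "grip": -1},
    {"xyz": [-0.014, 0, 0.012], "turn": [0, 0, 0], "grip": -1},
    {"xyz": [-0.014, 0, 0.012], "turn": [0, 0, 0], "grip": -1},
    {"xyz": [0, 0, 0], "turn": [0, 0, 0], "grip": -1},
  ],
)

```text
clock: 6.5
tcp_pos: [487.6, 191.3, 256.1]
ee_rot: [[0.953, 0.304, 0.012], [0.304, -0.953, 0.005], [0.013, -0.001, -1.0]]
contact_force: [4.1, 2.2, 10.6]
finger_gap: 0.002
grip_force: 4.8
```

>>> servo_tool(
  deltas=[
    {"xyz": [-0.012, 0, 0.012], "turn": [0, 0, 0], "grip": -1},
    {"xyz": [-0.01, 0, 0.01], "turn": [0, 0, 0], "grip": -1},
    {"xyz": [0, 0, 0], "turn": [0, 0, 0], "grip": -1},
  ],
)

```text
clock: 6.8
tcp_pos: [486.9, 191.1, 253.7]
ee_rot: [[0.953, 0.303, 0.025], [0.303, -0.953, 0.011], [0.027, -0.002, -1.0]]
contact_force: [8.7, 2.9, 24.7]
finger_gap: 0.002
grip_force: 11.9
```

```bash
python3 - <<'E'
from h import *
a=np.radians(17.5);R0=down(a);R=down(a,0.7);u=R0[:,0];v=-R0[:,1]
print(R)
g=np.array([525,202,30.])+25.7*u+43*v+[0,0,51.7]
p0=[486.9,191.1,323.7]
pre=grasp_tcp(g,R)-100*R[:,2]; print(pre,g); plan(pre,R,p0,R0,step=30,deg=7)
E
```

```text
[[ 0.729  0.301  0.614]
 [ 0.23  -0.954  0.194]
 [ 0.644  0.    -0.765]]
[379.908 201.339 276.735] [536.58  250.738  81.7  ]
rows 6 turn [0.    0.111 0.   ]
[-0.066, -0.028, 0.031]
[-0.069, -0.028, 0.023]
[-0.071, -0.028, 0.015]
[-0.073, -0.028, 0.007]
[-0.073, -0.028, -0.002]
[-0.072, -0.028, -0.01]
```

>>> servo_tool(
  deltas=[
    {"xyz": [0, 0, -0.14], "turn": [0, 0, 0], "grip": -1},
    {"xyz": [0, 0, -0.14], "turn": [0, 0, 0], "grip": -1},
    {"xyz": [-0.066, -0.028, 0.031], "turn": [0, 0.111, 0], "grip": 0.05},
    {"xyz": [-0.069, -0.028, 0.023], "turn": [0, 0.111, 0], "grip": 0.05},
    {"xyz": [-0.071, -0.028, 0.015], "turn": [0, 0.111, 0], "grip": 0.05},
    {"xyz": [-0.073, -0.028, 0.007], "turn": [0, 0.111, 0], "grip": 0.05},
    {"xyz": [-0.073, -0.028, -0.002], "turn": [0, 0.111, 0], "grip": 0.05},
    {"xyz": [-0.072, -0.028, -0.01], "turn": [0, 0.111, 0], "grip": 0.05},
  ],
)

```text
clock: 7.6
tcp_pos: [437.4, 184.4, 313.7]
ee_rot: [[0.901, 0.282, 0.331], [0.29, -0.957, 0.025], [0.323, 0.073, -0.943]]
contact_force: [0.5, -0.7, 0.4]
finger_gap: 0.52
grip_force: 0.0
```

>>> servo_tool(
  deltas=[
    {"xyz": [0, 0, 0], "turn": [0, 0, 0], "grip": 0.05},
    {"xyz": [0, 0, 0], "turn": [0, 0, 0], "grip": 0.05},
    {"xyz": [0, 0, 0], "turn": [0, 0, 0], "grip": 0.05},
  ],
)

```text
clock: 7.9
tcp_pos: [438.2, 185.0, 313.2]
ee_rot: [[0.901, 0.282, 0.328], [0.29, -0.957, 0.025], [0.321, 0.073, -0.944]]
contact_force: [0.4, 0.5, 0.3]
finger_gap: 0.522
grip_force: 0.0
```

```bash
python3 - <<'E'
from h import *
a=np.radians(17.5);R0=down(a);u=R0[:,0];v=-R0[:,1]
s=robot.state();print(s["tcp_pos"],s["ee_rot"],s["finger_gap"],s["joint_pos"])
cs=[];pt=[]
for n in("wrist","top","side"):
    c=cam(n); im=robot.capture(n); save(im,n+"_t")
    for r in robot.mark_of("roller",n): print(n,r["confidence"],np.array(r["at"]))
    print(proj(c,[536.6,250.7,81.7]))
    for r in robot.mark_of("tab",n): print("tab",n,r["confidence"],np.array(r["at"]),proj(c,np.array([525,202,30])-57.3*u+[0,0,68]))
E
```

```text
[438.153 185.006 313.162] [[ 0.901  0.282  0.328]
 [ 0.29  -0.957  0.025]
 [ 0.321  0.073 -0.944]] 0.5224003220671151 [-0.402  0.495 -0.149  2.227  1.077  0.243 -2.826]
wrist 0.74 [207.7 170.4]
wrist 0.65 [549.8 298.5]
[205.622 169.501]
tab wrist 0.94 [275.4 300.3] [274.122 300.213]
top 0.73 [145.  216.9]
top 0.67 [240.5 225.7]
[146.249 216.222]
tab top 0.91 [162.6 234.2] [163.702 236.425]
side 0.61 [281.  120.1]
side 0.59 [270.2 196.8]
[278.69  120.672]
tab side 0.64 [255.9 132.9] [258.112 126.55 ]
```

View pics/wrist_t.png

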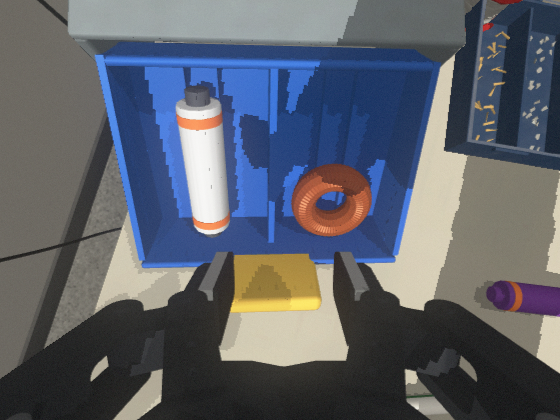

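```bash
python3 - <<'E'
from h import *
a=np.radians(17.5);R=down(a,0.12)
g=np.array([536.6,250.7,81.7])
pre=g-(155+13+90)*R[:,2]; print(pre); plan(pre,R,step=28,deg=5)
E
```

```text
[507.144 241.412 337.845]
rows 4 turn [ 0.018 -0.049 -0.   ]
[0.087, -0.032, 0.0]
[0.087, -0.032, -0.004]
[0.086, -0.032, -0.007]
[0.086, -0.033, -0.011]
```

>>> servo_tool(
  deltas=[
    {"xyz": [0.087, -0.032, 0], "turn": [0.018, -0.049, 0], "grip": 0.05},
    {"xyz": [0.087, -0.032, -0.004], "turn": [0.018, -0.049, 0], "grip": 0.05},
    {"xyz": [0.086, -0.032, -0.007], "turn": [0.018, -0.049, 0], "grip": 0.05},
    {"xyz": [0.086, -0.033, -0.011], "turn": [0.018, -0.049, 0], "grip": 0.05},
    {"xyz": [0, 0, 0], "turn": [0, 0, 0], "grip": 0.05},
    {"xyz": [0, 0, 0], "turn": [0, 0, 0], "grip": 0.05},
  ],
)

```text
clock: 8.95
tcp_pos: [506.9, 240.6, 337.4]
ee_rot: [[0.947, 0.299, 0.115], [0.297, -0.954, 0.036], [0.121, 0.0, -0.993]]
contact_force: [-1.0, 0.2, 0.4]
finger_gap: 0.525
grip_force: 0.0
```

```bash
python3 - <<'E'
from h import *
a=np.radians(17.5);R=down(a,0.12)
s=robot.state();print(s["tcp_pos"],s["joint_pos"],s["ee_rot"])
g=np.array([536.6,250.7,81.7])
c=cam("wrist");robot.capture("wrist")
print(s["tcp_pos"]-g,[ (r["confidence"],np.array(r["at"])) for r in robot.mark_of("roller","wrist")],proj(c,g))
pre=g-(155+13+90)*R[:,2]; plan(pre,R,step=28,deg=5)
E
```

```text
[506.948 240.6   337.422] [-0.115  0.623 -0.589  1.885  0.598  0.685 -2.323] [[ 0.947  0.299  0.115]
 [ 0.297 -0.954  0.036]
 [ 0.121  0.    -0.993]]
[-29.652 -10.1   255.722] [(0.61, array([285.8, 217.2]))] [283.411 215.605]
rows 1 turn [ 0.001 -0.    -0.   ]
[0.006, -0.003, -0.001]
```

>>> servo_tool(
  deltas=[
    {"xyz": [0.006, 0.001, 0.12], "turn": [0, 0, 0], "grip": 0.05},
    {"xyz": [0, 0, 0.12], "turn": [0, 0, 0], "grip": 0.05},
    {"xyz": [0, 0, 0.08], "turn": [0, 0, 0], "grip": 0.05},
    {"xyz": [0, 0, 0], "turn": [0, 0, 0], "grip": 0.05},
    {"xyz": [0, 0, 0], "turn": [0, 0, 0], "grip": 0.05},
  ],
)

```text
clock: 9.55
tcp_pos: [517.1, 244.4, 259.0]
ee_rot: [[0.947, 0.301, 0.115], [0.299, -0.954, 0.036], [0.121, 0.0, -0.993]]
contact_force: [-0.7, 0.0, 0.3]
finger_gap: 0.523
grip_force: 0.0
```

```bash
python3 - <<'E'
from h import *
s=robot.state();R=np.array(s["ee_rot"]);g=np.array([536.6,250.7,81.7]);print("roller in tool",R.T@(g-s["tcp_pos"]),s["joint_pos"],s["contact_force"])
save(robot.capture("wrist"),"w_pre")
E
```

```text
roller in tool [ -1.108  -0.168 178.52 ] [-0.19   0.74  -0.479  1.911  0.715  0.54  -2.421] [-0.656  0.026  0.315]
```

View pics/w_pre.png

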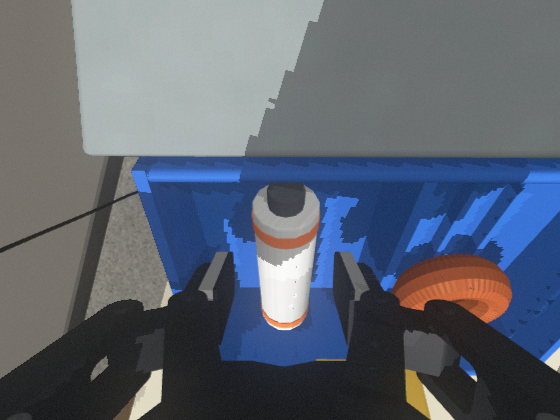

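>>> servo_tool(
  deltas=[
    {"xyz": [-0.004, 0, 0.03], "turn": [0, 0, 0], "grip": 0.05},
    {"xyz": [0, 0, 0.026], "turn": [0, 0, 0], "grip": 0.05},
    {"xyz": [0, 0, 0], "turn": [0, 0, 0], "grip": 0.05},
    {"xyz": [0, 0, 0], "turn": [0, 0, 0], "grip": 0.05},
  ],
)

```text
clock: 10.0
tcp_pos: [518.6, 244.5, 244.8]
ee_rot: [[0.947, 0.3, 0.116], [0.298, -0.954, 0.037], [0.121, -0.0, -0.993]]
contact_force: [-0.2, -0.4, 0.5]
finger_gap: 0.526
grip_force: 0.0
```

>>> servo_tool(
  deltas=[
    {"xyz": [0, 0, 0], "turn": [0, 0, 0], "grip": -0.3},
    {"xyz": [0, 0, 0], "turn": [0, 0, 0], "grip": -0.6},
    {"xyz": [0, 0, 0], "turn": [0, 0, 0], "grip": -1},
    {"xyz": [0, 0, 0], "turn": [0, 0, 0], "grip": -1},
    {"xyz": [0, 0, 0], "turn": [0, 0, 0], "grip": -1},
    {"xyz": [0, 0, 0], "turn": [0, 0, 0], "grip": -1},
  ],
  grip_force=60,
)

```text
clock: 10.6
tcp_pos: [518.9, 244.4, 245.2]
ee_rot: [[0.947, 0.3, 0.117], [0.297, -0.954, 0.037], [0.122, 0.0, -0.993]]
contact_force: [-0.1, -2.4, 4.9]
finger_gap: 0.281
grip_force: 59.0
```

>>> servo_tool(
  deltas=[
    {"xyz": [0, 0, -0.02], "turn": [0, 0, 0], "grip": -1},
    {"xyz": [0, 0, -0.04], "turn": [0, 0, 0], "grip": -1},
    {"xyz": [0, 0, -0.08], "turn": [0, 0, 0], "grip": -1},
    {"xyz": [0, 0, -0.12], "turn": [0, 0, 0], "grip": -1},
    {"xyz": [0, 0, -0.14], "turn": [0, 0, 0], "grip": -1},
    {"xyz": [0, 0, -0.14], "turn": [0, 0, 0], "grip": -1},
    {"xyz": [0, 0, -0.08], "turn": [0, 0, 0], "grip": -1},
    {"xyz": [0, 0, 0], "turn": [0, 0, 0], "grip": -1},
  ],
)

```text
clock: 11.4
tcp_pos: [500.5, 239.8, 401.7]
ee_rot: [[0.946, 0.301, 0.12], [0.298, -0.954, 0.04], [0.127, -0.002, -0.992]]
contact_force: [0.9, -0.3, -3.4]
finger_gap: 0.28
grip_force: 59.1
```

```bash
python3 - <<'E'
from h import *
s=robot.state();print(s["tcp_pos"],s["joint_pos"],s["contact_force"])
save(robot.capture("wrist"),"w_held")
E
```

```text
[500.539 239.754 401.747] [-0.06   0.537 -0.667  1.837  0.512  0.807 -2.248] [ 0.906 -0.31  -3.365]
```

View pics/w_held.png

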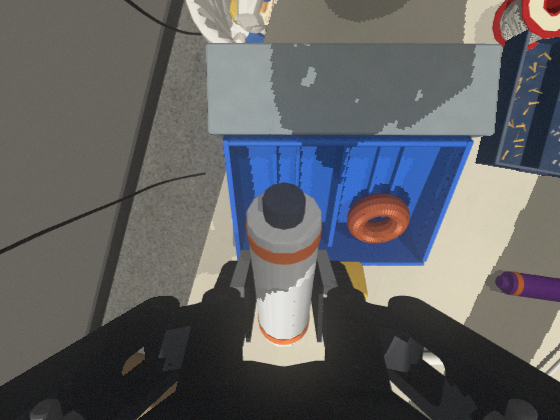

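```bash
cat >> h.py <<'E'
K,_,_=cam("wrist"); HE=np.array(robot.camera_params("wrist")["hand_eye"])
def ptool(X): # project tool-frame point
    q=K@(HE[:3,:3].T@(np.array(X)-HE[:3,3])); return q[:2]/q[2]
E
python3 - <<'E'
from h import *
Rg=down(np.radians(17.5),0.12); g=np.array([536.6,250.7,81.7])
c0=Rg.T@(g-[518.9,244.4,245.2]); print("centre tool",c0)
rel=0.58; ax=np.array([np.cos(rel),0,-np.sin(rel)]); up=np.array([-np.sin(rel),0,-np.cos(rel)])
for n,s,r in(("axle top edge",53,7),("axle end ctr",53,0),("axle end bottom edge",53,-7),("axle L base",45,7),("body rear top",45,13),("body front top",-45,13),("ctr",0,0)):
    print(n,ptool(c0+s*ax+r*up))
print("axle w",ptool(c0+53*ax+[0,7,0])-ptool(c0+53*ax-[0,7,0]),"body w",ptool(c0+45*ax+[0,13,0])-ptool(c0+45*ax-[0,13,0]))
im=cv2.imread("pics/w_held.png")
h=cv2.cvtColor(im,cv2.COLOR_BGR2HSV)
for col in(270,284,298):
    o=[r for r in range(150,400) if 3<h[r,col,0]<14 and h[r,col,1]>150 and h[r,col,2]>120]; print(col,"orange",o)
    print("dark",[r for r in range(170,250) if h[r,col,2]<75])
for row in(205,215,): print(row,"dark cols",[c for c in range(240,330) if h[row,c,2]<75][::41])
for r in robot.mark_of("roller","wrist"): print(r["at"],r["confidence"])
m=robot.cut_out("roller","wrist")
for q in m: print(q["at"],q["confidence"],cv2.boundingRect(cv2.findNonZero(q["pixels"].astype(np.uint8))))
E
```

```text
centre tool [ -0.933  -0.686 164.572]
axle top edge [283.591 211.23 ]
axle end ctr [283.584 194.604]
axle end bottom edge [283.577 179.344]
axle L base [283.588 227.528]
body rear top [283.594 242.74 ]
body front top [283.574 346.234]
ctr [283.573 278.953]
axle w [44.048 -0.009] body w [77.483 -0.013]
270 orange [252, 253, 254, 255, 256, 257, 258, 259, 260, 261, 336, 337, 338, 339, 340]
dark [187, 188, 189, 190, 191, 192, 193, 194, 195, 196, 197, 198, 199, 200, 201, 202, 203, 204, 205, 206, 207, 208, 209, 210, 211, 212, 213, 214, 215, 216, 217, 218, 219, 220, 221, 222, 223, 224]
284 orange [254, 255, 256, 257, 258, 259, 260, 261, 262, 263, 340, 341, 342, 343]
dark [183, 185, 186, 187, 188, 189, 190, 191, 193, 194, 196, 197, 198, 199, 200, 201, 202, 203, 204, 205, 206, 207, 208, 209, 210, 211, 212, 213, 214, 215, 216, 217, 218, 219, 220, 221, 222, 223, 224, 225, 226, 227, 228]
298 orange [251, 252, 253, 254, 255, 256, 257, 258, 259, 260, 336, 337, 338, 339]
dark [188, 190, 191, 192, 194, 195, 196, 198, 200, 201, 202, 203, 206, 207, 208, 209, 210, 211, 212, 213, 214, 215, 216, 217, 218, 219, 220, 221, 222, 223]
205 dark cols [263]
215 dark cols [264]
[285.0, 281.4] 0.75
[544.7, 288.5] 0.64
[285.0, 255.6] 0.73 (246, 183, 76, 164)
[531.6, 283.9] 0.66 (495, 271, 65, 32)
```

```bash
python3 - <<'E'
from h import *
from scipy.optimize import least_squares
def f(q):
    s,rel,z=q; ax=np.array([np.cos(rel),0,-np.sin(rel)]); up=np.array([-np.sin(rel),0,-np.cos(rel)])
    c=np.array([0,-.5,z])+s*ax
    w=ptool(c+53*ax+[0,7,0])-ptool(c+53*ax-[0,7,0])
    return [ptool(c+53*ax-7*up)[1]-183,ptool(c+45*ax+7*up)[1]-228,ptool(c-45*ax+13*up)[1]-346.5,.5*(w[0]-42.8),(z-165)/1]
r=least_squares(f,[0,.58,165]);print(r.x,r.fun)
plan([410,-395,410],down(np.radians(-14)),step=43,deg=8)
E
```

```text
[ -3.37    0.568 165.612] [-0.786  0.79   0.237 -0.104  0.612]
rows 15 turn [-0.002 -0.007  0.035]
[-0.073, 0.154, -0.012]
[-0.067, 0.156, -0.011]
[-0.061, 0.159, -0.01]
[-0.056, 0.161, -0.01]
[-0.05, 0.163, -0.009]
[-0.044, 0.165, -0.008]
[-0.038, 0.166, -0.007]
[-0.032, 0.168, -0.007]
[-0.026, 0.169, -0.006]
[-0.02, 0.169, -0.006]
[-0.013, 0.17, -0.005]
[-0.007, 0.17, -0.005]
[-0.001, 0.171, -0.004]
[0.005, 0.171, -0.004]
[0.011, 0.17, -0.004]
```

>>> servo_tool(
  deltas=[
    {"xyz": [-0.073, 0.154, -0.012], "turn": [-0.002, -0.007, 0.035], "grip": -1},
    {"xyz": [-0.067, 0.156, -0.011], "turn": [-0.002, -0.007, 0.035], "grip": -1},
    {"xyz": [-0.061, 0.159, -0.01], "turn": [-0.002, -0.007, 0.035], "grip": -1},
    {"xyz": [-0.056, 0.161, -0.01], "turn": [-0.002, -0.007, 0.035], "grip": -1},
    {"xyz": [-0.05, 0.163, -0.009], "turn": [-0.002, -0.007, 0.035], "grip": -1},
    {"xyz": [-0.044, 0.165, -0.008], "turn": [-0.002, -0.007, 0.035], "grip": -1},
    {"xyz": [-0.038, 0.166, -0.007], "turn": [-0.002, -0.007, 0.035], "grip": -1},
    {"xyz": [-0.032, 0.168, -0.007], "turn": [-0.002, -0.007, 0.035], "grip": -1},
  ],
)

```text
clock: 12.35
tcp_pos: [451.3, -100.7, 403.1]
ee_rot: [[0.998, 0.01, 0.058], [0.009, -1.0, 0.012], [0.058, -0.012, -0.998]]
contact_force: [1.6, 0.1, -2.3]
finger_gap: 0.282
grip_force: 59.6
```

>>> servo_tool(
  deltas=[
    {"xyz": [-0.026, 0.169, -0.006], "turn": [-0.002, -0.007, 0.035], "grip": -1},
    {"xyz": [-0.02, 0.169, -0.006], "turn": [-0.002, -0.007, 0.035], "grip": -1},
    {"xyz": [-0.013, 0.17, -0.005], "turn": [-0.002, -0.007, 0.035], "grip": -1},
    {"xyz": [-0.007, 0.17, -0.005], "turn": [-0.002, -0.007, 0.035], "grip": -1},
    {"xyz": [-0.001, 0.171, -0.004], "turn": [-0.002, -0.007, 0.035], "grip": -1},
    {"xyz": [0.005, 0.171, -0.004], "turn": [-0.002, -0.007, 0.035], "grip": -1},
    {"xyz": [0.011, 0.17, -0.004], "turn": [-0.002, -0.007, 0.035], "grip": -1},
    {"xyz": [0, 0, 0], "turn": [0, 0, 0], "grip": -1},
  ],
)

```text
clock: 13.15
tcp_pos: [406.7, -401.5, 406.8]
ee_rot: [[0.967, -0.253, 0.005], [-0.253, -0.967, 0.001], [0.004, -0.002, -1.0]]
contact_force: [0.2, 0.9, -1.9]
finger_gap: 0.286
grip_force: 59.6
```

>>> servo_tool(
  deltas=[
    {"xyz": [0, 0, 0], "turn": [0, 0, 0], "grip": -1},
    {"xyz": [0, 0, 0], "turn": [0, 0, 0], "grip": -1},
    {"xyz": [0, 0, 0], "turn": [0, 0, 0], "grip": -1},
    {"xyz": [0, 0, 0], "turn": [0, 0, 0], "grip": -1},
  ],
)

```text
clock: 13.55
tcp_pos: [410.2, -393.6, 409.4]
ee_rot: [[0.97, -0.241, 0.008], [-0.241, -0.97, 0.003], [0.007, -0.005, -1.0]]
contact_force: [-0.3, 0.6, -3.2]
finger_gap: 0.283
grip_force: 59.6
```

```bash
python3 - <<'E'
from h import *
s=robot.state();print(s["tcp_pos"],s["joint_pos"],s["ee_rot"])
c=cam("wrist"); im=robot.capture("wrist"); save(im,"w_cr2")
for o in("cradle","vee"):
    for r in robot.mark_of(o,"wrist"): print(o,r["confidence"],np.array(r["at"]),onz(c,r["at"],58 if o=="vee" else 0))
q=robot.cut_out("cradle","wrist"); print([(x["at"],x["confidence"]) for x in q])
m=q[0]["pixels"].astype(np.uint8)
h=cv2.cvtColor(im,cv2.COLOR_RGB2HSV)
gm=((h[...,0]>50)&(h[...,0]<90)&(h[...,1]>90)).astype(np.uint8)&cv2.dilate(m,np.ones((9,9)))
n,l,st,ce=cv2.connectedComponentsWithStats(gm)
for i in range(1,n):
    if st[i,4]>80: print("plate",st[i],ce[i],cv2.minAreaRect(cv2.findNonZero((l==i).astype(np.uint8))), onz(c,ce[i],55))
print(cv2.approxPolyDP(cv2.convexHull(cv2.findNonZero(m)),3,True).reshape(-1,2).tolist())
np.save("crad.npy",m)
E
```

```text
[ 410.162 -393.551  409.353] [ 1.076  0.553 -0.554  1.736  0.338  0.945 -1.424] [[ 0.97  -0.241  0.008]
 [-0.241 -0.97   0.003]
 [ 0.007 -0.005 -1.   ]]
cradle 0.76 [290.3 109.7] [ 482.859 -416.387    0.   ]
vee 0.58 [287.9 107.4] [ 484.252 -413.628   58.   ]
[([285.5, 106.1], 0.59)]
plate [277  61  56  21 612] [305.008  71.042] ((304.5, 71.0), (20.0, 55.0), 90.0) [ 510.832 -435.882   55.   ]
plate [249 138  77  18 589] [284.902 146.031] ((286.958740234375, 145.6915740966797), (75.86491394042969, 14.88394546508789), 3.416588068008423) [ 451.107 -402.616   55.   ]
[[328, 55], [333, 71], [327, 150], [321, 162], [315, 165], [250, 161], [244, 150], [246, 59], [250, 53]]
```

View pics/w_cr2.png

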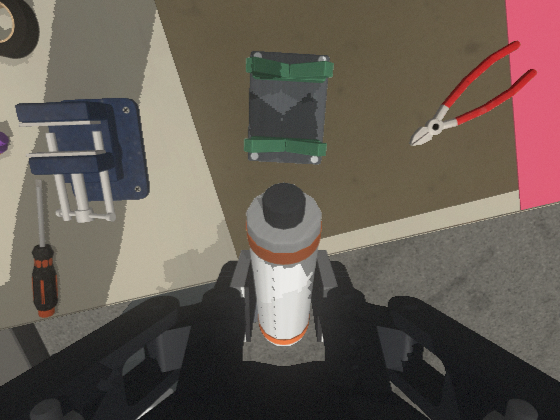

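```bash
python3 - <<'E'
from h import *
c=cam("wrist")
P=np.array([onz(c,p,11)[:2] for p in([258,56],[322,59],[314,160],[254,155])])
y=lambda a,b:np.degrees(np.arctan2(*(b-a)[::-1]))
print(P.mean(0),"vee dir",y(P[3],P[0]),y(P[2],P[1]),"across",y(P[1],P[0])-90,y(P[2],P[3])-90,[np.linalg.norm(P[i]-P[i-1]) for i in range(4)])
im=cv2.imread("pics/w_cr2.png");g=cv2.cvtColor(im,cv2.COLOR_BGR2HSV)
gm=((g[...,0]>50)&(g[...,0]<90)&(g[...,1]>90)).astype(np.uint8)
for r0,r1 in((50,90),(130,165)):
    q=cv2.findNonZero(gm[r0:r1,240:340]).reshape(-1,2)+[240,r0]
    L,Rr=q[q[:,0]<q[:,0].min()+4].mean(0),q[q[:,0]>q[:,0].max()-4].mean(0); print(q[:,0].min(),q[:,0].max(),L,Rr)
    a,b=onz(c,L,70)[:2],onz(c,Rr,70)[:2];print(a,b,(a+b)/2,np.linalg.norm(a-b),y(b,a)-90)
# reproject model
for yaw in(-16,-17,-18):
    u=np.array([np.cos(np.radians(yaw)),np.sin(np.radians(yaw))]);v=np.array([-u[1],u[0]])
    print(yaw,[np.round(proj(c,[*(np.array([483,-415.5])+x*u+w*v),z])).tolist() for x,w,z in((55,40,10),(55,-40,10),(-55,-40,10),(-55,40,10),(40,30,70),(40,-30,70),(-40,-30,70),(-40,30,70))])
E
```

```text
[ 483.583 -413.943] vee dir -17.670045199227296 -17.257128664332594 across -16.582050909320586 -18.761051447182282 [np.float64(98.86565574077468), np.float64(64.36338882208217), np.float64(101.32983464687516), np.float64(65.09383835302654)]
246 332 [247.667  64.111] [330.152  68.515]
[ 526.101 -389.842] [ 505.668 -456.938] [ 515.885 -423.39 ] 70.13811952415016 -16.93753159680621
245 325 [246.333 140.667] [323.13  148.261]
[ 464.952 -371.504] [ 441.68  -436.875] [ 453.316 -404.189] 69.3895016328804 -19.595869232121544
-16 [[251.0, 51.0], [330.0, 54.0], [323.0, 163.0], [250.0, 161.0], [255.0, 57.0], [326.0, 60.0], [321.0, 155.0], [254.0, 153.0]]
-17 [[252.0, 50.0], [331.0, 55.0], [322.0, 164.0], [249.0, 160.0], [256.0, 57.0], [327.0, 60.0], [320.0, 156.0], [254.0, 152.0]]
-18 [[253.0, 50.0], [332.0, 56.0], [321.0, 165.0], [248.0, 160.0], [257.0, 56.0], [328.0, 61.0], [319.0, 156.0], [253.0, 152.0]]
```

```bash
cat >> h.py <<'E'
REL=0.572; CT=np.array([-1.9,-.6,166.]); V=np.array([483.3,-414.5,58.]); RP=down(np.radians(-17.5),-REL)
E
python3 - <<'E'
from h import *
print(RP@[np.cos(REL),0,-np.sin(REL)])
pre=V+[0,0,75]-RP@CT; print(pre); plan(pre,RP,step=35,deg=6.5)
E
```

```text
[ 0.954 -0.301  0.   ]
[ 570.343 -442.574  271.548]
rows 7 turn [ 0.002 -0.079  0.008]
[0.095, 0.005, 0.08]
[0.101, 0.004, 0.071]
[0.107, 0.003, 0.063]
[0.112, 0.003, 0.054]
[0.116, 0.002, 0.044]
[0.119, 0.001, 0.035]
[0.122, -0.0, 0.025]
```

```bash
python3 - <<'E'
from h import *
S,T=cam("side"),cam("top")
print("psu top front corners (top img (305,180),(425,145); side (348,310?),(330,205))")
print("psu near-left", tri([S,T],[[330,200],[284,112]]), tri([S,T],[[398,382],[425,138]]), tri([S,T],[[345,262],[305,178]]))
for z in(0,100,150): print(z,onz(T,[365,165],z),onz(T,[305,180],z),onz(T,[365,105],z))
for o in("bottle_1","capacitor_3"):
    a=robot.capture("top");ra=robot.mark_of(o,"top");robot.capture("side");rb=robot.mark_of(o,"side")
    print(o,[onz(T,r["at"],0) for r in ra[:2]],[onz(S,r["at"],0) for r in rb[:2]])
E
```

```text
psu top front corners (top img (305,180),(425,145); side (348,310?),(330,205))
psu near-left [ 772.532 -210.012  189.676] [ 813.845 -661.878  106.951] [ 731.42  -273.253  -45.86 ]
0 [ 752.68  -483.568    0.   ] [ 692.341 -271.856    0.   ] [ 978.797 -486.567    0.   ]
100 [ 723.999 -462.321  100.   ] [ 667.71  -264.822  100.   ] [ 934.936 -465.119  100.   ]
150 [ 709.658 -451.698  150.   ] [ 655.394 -261.304  150.   ] [ 913.006 -454.395  150.   ]
bottle_1 [array([ 652.976, -359.472,    0.   ])] [array([ 657.934, -361.811,    0.   ])]
capacitor_3 [array([ 630.953, -469.397,    0.   ])] []
```

>>> servo_tool(
  deltas=[
    {"xyz": [0.095, 0.005, 0.08], "turn": [0.002, -0.079, 0.008], "grip": -1},
    {"xyz": [0.101, 0.004, 0.071], "turn": [0.002, -0.079, 0.008], "grip": -1},
    {"xyz": [0.107, 0.003, 0.063], "turn": [0.002, -0.079, 0.008], "grip": -1},
    {"xyz": [0.112, 0.003, 0.054], "turn": [0.002, -0.079, 0.008], "grip": -1},
    {"xyz": [0.116, 0.002, 0.044], "turn": [0.002, -0.079, 0.008], "grip": -1},
    {"xyz": [0.119, 0.001, 0.035], "turn": [0.002, -0.079, 0.008], "grip": -1},
    {"xyz": [0.122, 0, 0.025], "turn": [0.002, -0.079, 0.008], "grip": -1},
    {"xyz": [0, 0, 0], "turn": [0, 0, 0], "grip": -1},
  ],
)

```text
clock: 14.95
tcp_pos: [572.4, -441.1, 262.8]
ee_rot: [[0.8, -0.298, -0.52], [-0.246, -0.954, 0.169], [-0.547, -0.007, -0.837]]
contact_force: [0.7, 0.1, -4.2]
finger_gap: 0.284
grip_force: 59.8
```

>>> servo_tool(
  deltas=[
    {"xyz": [0, 0, 0], "turn": [0, 0, 0], "grip": -1},
    {"xyz": [0, 0, 0], "turn": [0, 0, 0], "grip": -1},
    {"xyz": [0, 0, 0], "turn": [0, 0, 0], "grip": -1},
    {"xyz": [0, 0, 0], "turn": [0, 0, 0], "grip": -1},
  ],
)

```text
clock: 15.35
tcp_pos: [569.6, -443.6, 273.6]
ee_rot: [[0.803, -0.301, -0.513], [-0.253, -0.953, 0.163], [-0.539, -0.001, -0.842]]
contact_force: [-0.4, 0.3, -2.6]
finger_gap: 0.285
grip_force: 59.8
```

```bash
python3 - <<'E'
from h import *
s=robot.state();print(s["tcp_pos"],s["joint_pos"],s["contact_force"],s["clock"]);R=np.array(s["ee_rot"])
print("err mm",s["tcp_pos"]+RP@CT-V, "rot",Ro.from_matrix(RP.T@R).as_rotvec())
print("roller", s["tcp_pos"]+R@CT, R@[np.cos(REL),0,-np.sin(REL)])
for n in("side","top","wrist"):
    c=cam(n);save(robot.capture(n),n+"_pl"); print(n,[(np.array(r["at"]),round(r["confidence"],2)) for r in robot.mark_of("roller",n)],"exp",proj(c,s["tcp_pos"]+R@CT),[(np.array(r["at"]),round(r["confidence"],2)) for r in robot.mark_of("vee",n)],"exp",proj(c,V))
plan(V+[0,0,6]-RP@CT,RP)
E
```

```text
[ 569.582 -443.648  273.572] [ 0.738  1.064 -0.373  1.058  0.403  1.648 -1.514] [-0.385  0.287 -2.578] 15.35
err mm [-0.761 -1.075 77.024] rot [0.001 0.003 0.   ]
roller [ 483.004 -415.469  134.755] [ 0.953 -0.301  0.003]
side [(array([238.8, 260.5]), 0.86), (array([269.3, 194.3]), 0.64)] exp [238.932 259.76 ] [(array([243.1, 276.1]), 0.68)] exp [241.461 279.446]
top [(array([243.5, 228.2]), 0.5)] exp [353.334 236.174] [(array([344., 239.]), 0.79), (array([162. , 232.9]), 0.5)] exp [348.788 238.665]
wrist [(array([284.9, 280.8]), 0.65)] exp [285.274 281.934] [(array([280. , 167.1]), 0.62)] exp [283.42  165.502]
rows 2 turn [-0.001  0.     0.001]
[0.074, -0.001, 0.115]
[0.074, -0.001, 0.115]
```

>>> servo_tool(
  deltas=[
    {"xyz": [0.05, -0.001, 0.075], "turn": [0, 0, 0], "grip": -1},
    {"xyz": [0.05, -0.001, 0.075], "turn": [0, 0, 0], "grip": -1},
    {"xyz": [0.046, -0.001, 0.07], "turn": [0, 0, 0], "grip": -1},
    {"xyz": [0, 0, 0], "turn": [0, 0, 0], "grip": -1},
    {"xyz": [0, 0, 0], "turn": [0, 0, 0], "grip": -1},
    {"xyz": [0, 0, 0], "turn": [0, 0, 0], "grip": -1},
  ],
)

```text
clock: 16.4
tcp_pos: [571.5, -442.6, 205.8]
ee_rot: [[0.803, -0.301, -0.515], [-0.252, -0.954, 0.164], [-0.541, -0.002, -0.841]]
contact_force: [-0.9, 0.7, -2.7]
finger_gap: 0.281
grip_force: 59.7
```

```bash
python3 - <<'E'
from h import *
s=robot.state();R=np.array(s["ee_rot"]);print(s["contact_force"],s["clock"])
print("roller-V", s["tcp_pos"]+R@CT-V, R@[np.cos(REL),0,-np.sin(REL)])
c=cam("wrist");im=robot.capture("wrist");save(im,"w_low")
for o in("vee","cradle"): print([(np.array(r["at"]),round(r["confidence"],2)) for r in robot.mark_of(o,"wrist")],proj(c,V if o=="vee" else V*[1,1,0]))
q=robot.cut_out("cradle","wrist");m=q[0]["pixels"]
h=cv2.cvtColor(im,cv2.COLOR_RGB2HSV)
gm=((h[...,0]>50)&(h[...,0]<90)&(h[...,1]>90)).astype(np.uint8)
n,l,st,ce=cv2.connectedComponentsWithStats(gm)
for i in range(1,n):
    if st[i,4]>150: print(st[i],ce[i])
u=RP[:,0]*[1,1,0];u/=np.linalg.norm(u);v=np.array([-u[1],u[0],0])
for x in(28,40,-28,-40): print(x,[np.round(proj(c,V+x*u+w*v+[0,0,12])).tolist() for w in(30,-30)])
plan(V-[0,0,1]-RP@CT,RP)
E
```

```text
[-0.863  0.674 -2.733] 16.4
roller-V [1.371 0.193 9.149] [ 0.954 -0.301  0.001]
[] [284.792 262.18 ]
[(array([279.9, 180.2]), 0.76)] [284.764 176.273]
[ 232  134  114   57 2414] [291.608 159.84 ]
28 [[205.0, 248.0], [365.0, 248.0]]
40 [[199.0, 228.0], [371.0, 228.0]]
-28 [[224.0, 313.0], [345.0, 314.0]]
-40 [[227.0, 324.0], [342.0, 324.0]]
rows 1 turn [-0.002 -0.001  0.001]
[0.019, 0.001, 0.038]
```

```bash
python3 - <<'E'
from h import *
c=cam("wrist");u=np.array([.954,-.301,0]);v=np.array([.301,.954,0])
for z in(10,40,70): print(z,[np.round(proj(c,V*[1,1,0]+40*u+w*v+[0,0,z])).tolist() for w in(36,30,0,-30,-36)])
print("base",[np.round(proj(c,V*[1,1,0]+55*u+w*v+[0,0,10])).tolist() for w in(40,-40)])
m=robot.cut_out("cradle","wrist")[0]["pixels"].astype(np.uint8);print(cv2.boundingRect(cv2.findNonZero(m)),cv2.approxPolyDP(cv2.convexHull(cv2.findNonZero(m)),3,True).reshape(-1,2).tolist())
im=cv2.imread("pics/w_low.png");h=cv2.cvtColor(im,cv2.COLOR_BGR2HSV)
for col in(215,230,250,285,320,340,355): print(col,[(r,h[r,col].tolist()) for r in range(100,260,10)])
E
```

```text
10 [[208.0, 127.0], [221.0, 127.0], [285.0, 127.0], [349.0, 127.0], [362.0, 127.0]]
40 [[197.0, 170.0], [211.0, 170.0], [285.0, 170.0], [359.0, 170.0], [373.0, 170.0]]
70 [[182.0, 227.0], [199.0, 227.0], [285.0, 228.0], [371.0, 228.0], [389.0, 228.0]]
base [[193.0, 98.0], [377.0, 98.0]]
(175, 94, 210, 171) [[378, 237], [363, 252], [341, 260], [222, 264], [197, 253], [183, 239], [175, 221], [192, 98], [367, 95], [384, 219]]
215 [(100, [30, 5, 56]), (110, [0, 0, 60]), (120, [60, 2, 103]), (130, [75, 9, 57]), (140, [69, 82, 75]), (150, [68, 74, 76]), (160, [72, 87, 76]), (170, [68, 87, 76]), (180, [71, 85, 75]), (190, [70, 91, 76]), (200, [68, 85, 75]), (210, [68, 77, 79]), (220, [68, 84, 79]), (230, [66, 75, 82]), (240, [66, 67, 80]), (250, [18, 73, 123])]
230 [(100, [120, 4, 62]), (110, [53, 18, 58]), (120, [0, 4, 59]), (130, [60, 10, 52]), (140, [72, 89, 77]), (150, [69, 79, 74]), (160, [71, 88, 78]), (170, [67, 84, 79]), (180, [70, 85, 78]), (190, [70, 92, 75]), (200, [72, 89, 77]), (210, [70, 77, 79]), (220, [71, 79, 77]), (230, [68, 67, 72]), (240, [67, 72, 89]), (250, [69, 76, 87
[... 1023 characters left out ...]
 [23, 10, 106])]
340 [(100, [150, 8, 68]), (110, [75, 7, 74]), (120, [100, 11, 72]), (130, [75, 7, 77]), (140, [71, 85, 84]), (150, [72, 84, 85]), (160, [71, 91, 84]), (170, [72, 91, 87]), (180, [73, 91, 84]), (190, [71, 90, 79]), (200, [73, 87, 82]), (210, [71, 88, 84]), (220, [71, 78, 88]), (230, [69, 69, 78]), (240, [69, 70, 84]), (250, [69, 67, 87])]
355 [(100, [70, 11, 71]), (110, [30, 1, 176]), (120, [50, 5, 146]), (130, [105, 8, 123]), (140, [70, 88, 84]), (150, [68, 82, 87]), (160, [68, 86, 86]), (170, [67, 84, 88]), (180, [72, 89, 86]), (190, [70, 88, 84]), (200, [68, 81, 82]), (210, [69, 89, 83]), (220, [71, 84, 82]), (230, [67, 81, 91]), (240, [70, 86, 122]), (250, [64, 72, 110])]
```

>>> servo_tool(
  deltas=[
    {"xyz": [0.006, -0.005, 0.013], "turn": [0, 0, 0], "grip": -1},
    {"xyz": [0.005, 0, 0.013], "turn": [0, 0, 0], "grip": -1},
    {"xyz": [0, 0, 0], "turn": [0, 0, 0], "grip": -1},
    {"xyz": [0, 0, 0], "turn": [0, 0, 0], "grip": -1},
  ],
)

```text
clock: 17.05
tcp_pos: [570.8, -440.9, 199.4]
ee_rot: [[0.803, -0.3, -0.515], [-0.251, -0.954, 0.164], [-0.541, -0.002, -0.841]]
contact_force: [1.9, -0.5, 5.8]
finger_gap: 0.283
grip_force: 60.4
```

>>> servo_tool(
  deltas=[
    {"xyz": [0.004, 0, 0.007], "turn": [0, 0, 0], "grip": -1},
    {"xyz": [0, 0, 0], "turn": [0, 0, 0], "grip": -1},
    {"xyz": [0, 0, 0], "turn": [0, 0, 0], "grip": -1},
  ],
)

```text
clock: 17.35
tcp_pos: [570.8, -440.9, 199.3]
ee_rot: [[0.802, -0.3, -0.516], [-0.252, -0.954, 0.164], [-0.541, -0.002, -0.841]]
contact_force: [0.2, -0.9, 12.5]
finger_gap: 0.282
grip_force: 61.3
```

>>> servo_tool(
  deltas=[
    {"xyz": [0, 0, 0], "turn": [0, 0, 0], "grip": -0.3},
    {"xyz": [0, 0, 0], "turn": [0, 0, 0], "grip": -0.2},
    {"xyz": [0, 0, 0], "turn": [0, 0, 0], "grip": -0.1},
    {"xyz": [0, 0, 0], "turn": [0, 0, 0], "grip": 0.1},
    {"xyz": [0, 0, 0], "turn": [0, 0, 0], "grip": 0.1},
    {"xyz": [0, 0, 0], "turn": [0, 0, 0], "grip": 0.1},
  ],
)

```text
clock: 17.95
tcp_pos: [570.3, -440.8, 195.9]
ee_rot: [[0.802, -0.301, -0.516], [-0.251, -0.954, 0.165], [-0.542, -0.003, -0.841]]
contact_force: [-0.1, -0.0, 0.4]
finger_gap: 0.548
grip_force: 0.0
```

>>> servo_tool(
  deltas=[
    {"xyz": [0, 0, -0.03], "turn": [0, 0, 0], "grip": 0.1},
    {"xyz": [0, 0, -0.05], "turn": [0, 0, 0], "grip": 0.1},
    {"xyz": [0, 0, -0.08], "turn": [0, 0, 0], "grip": 0.1},
    {"xyz": [0, 0, -0.12], "turn": [0, 0, 0], "grip": 0.1},
    {"xyz": [0, 0, -0.12], "turn": [0, 0, 0], "grip": 0.1},
    {"xyz": [0, 0, 0], "turn": [0, 0, 0], "grip": 0.1},
    {"xyz": [0, 0, 0], "turn": [0, 0, 0], "grip": 0.1},
    {"xyz": [0, 0, 0], "turn": [0, 0, 0], "grip": 0.1},
  ],
)

```text
clock: 18.75
tcp_pos: [621.6, -457.1, 279.5]
ee_rot: [[0.802, -0.3, -0.517], [-0.251, -0.954, 0.165], [-0.543, -0.003, -0.84]]
contact_force: [-0.3, 0.4, -0.9]
finger_gap: 0.552
grip_force: 0.0
```

```bash
python3 - <<'E'
from h import *
s=robot.state();print(s["tcp_pos"],s["contact_force"],s["finger_gap"],s["clock"])
u=np.array([.954,-.301,0]);v=np.array([.301,.954,0])
for n in("wrist","side","top"):
    c=cam(n);im=robot.capture(n);save(im,n+"_end")
    print(n,"roller",[(np.array(r["at"]),round(r["confidence"],2)) for r in robot.mark_of("roller",n)],"vee exp",proj(c,V),"vee",[(np.array(r["at"]),round(r["confidence"],2)) for r in robot.mark_of("vee",n)])
    if n=="wrist":
        h=cv2.cvtColor(im,cv2.COLOR_RGB2HSV)
        for k,q in (("roller",robot.cut_out("roller",n)),("cradle",robot.cut_out("cradle",n))):
            for r in q[:2]: print(k,r["confidence"],cv2.boundingRect(cv2.findNonZero(r["pixels"].astype(np.uint8))),cv2.minAreaRect(cv2.findNonZero(r["pixels"].astype(np.uint8))))
        om=((h[...,0]>3)&(h[...,0]<14)&(h[...,1]>140)&(h[...,2]>90)).astype(np.uint8)
        k,l,st,ce=cv2.connectedComponentsWithStats(om)
        for i in range(1,k):
            if st[i,4]>60: print("orange",st[i],ce[i])
        for x,w,z in((53,0,58),(-53,0,58),(45,0,71),(-45,0,71),(55,40,10),(55,-40,10),(40,30,70),(40,-30,70),(-40,30,70),(-40,-30,70)): print(x,w,z,proj(c,V*[1,1,0]+x*u+w*v+[0,0,z]))
E
```

```text
[ 621.564 -457.058  279.455] [-0.297  0.352 -0.868] 0.5518161613906466 18.75
wrist roller [(array([284.3, 220.8]), 0.9)] vee exp [286.465 214.075] vee []
roller 0.57 (263, 153, 42, 114) ((283.5, 209.5), (113.0, 41.0), 90.0)
cradle 0.83 (224, 107, 121, 154) ((284.0, 183.5), (153.0, 120.0), 90.0)
orange [ 28   0  25  14 170] [39.712  4.406]
orange [263 181  42  17 271] [283.351 191.387]
orange [269 252  32  12 121] [284.405 259.364]
53 0 58 [287.114 156.41 ]
-53 0 58 [285.997 255.603]
45 0 71 [287.086 181.038]
-45 0 71 [286.093 263.672]
55 40 10 [228.964 109.315]
55 -40 10 [344.781 109.569]
40 30 70 [237.542 185.762]
40 -30 70 [336.5   186.022]
-40 30 70 [247.807 258.984]
-40 -30 70 [324.474 259.218]
side roller [(array([269.2, 195.1]), 0.75), (array([242.3, 278.5]), 0.55)] vee exp [241.461 279.446] vee [(array([242.6, 278.7]), 0.71)]
top roller [(array([241.7, 227.4]), 0.53)] vee exp [348.788 238.665] vee [(array([167.6, 222.2]), 0.31)]
```

```bash
python3 - <<'E'
from h import *
c=cam("wrist");u=np.array([.954,-.301,0]);v=np.array([.301,.954,0])
for s in(-3,0,3): print(s,[round(proj(c,V+(s+x)*u+[0,0,z])[1],1) for x,z in((53,-7),(45,7),(45,13),(-45,13),(-53,7))])
im=cv2.imread("pics/wrist_end.png");h=cv2.cvtColor(im,cv2.COLOR_BGR2HSV)
for col in(232,240,248,284,322,330,338): 
    g=(h[:,col,0]>50)&(h[:,col,0]<90)&(h[:,col,1]>50); r=np.flatnonzero(g[100:290])+100
    print(col,[(int(q[0]),int(q[-1])) for q in np.split(r,np.flatnonzero(np.diff(r)>2)+1) if len(q)>3])
print([(r,h[r,284].tolist()) for r in range(146,276,2)])
for x in(40,28,-28,-40): print(x,proj(c,V+x*u+28*v+[0,0,12]))
E
```

```text
-3 [np.float64(153.4), np.float64(178.1), np.float64(184.9), np.float64(265.8), np.float64(264.8)]
0 [np.float64(149.5), np.float64(174.5), np.float64(181.3), np.float64(263.7), np.float64(262.8)]
3 [np.float64(145.6), np.float64(170.8), np.float64(177.6), np.float64(261.7), np.float64(260.8)]
232 [(162, 199)]
240 [(133, 200), (242, 256)]
248 [(133, 194), (198, 260)]
284 [(132, 152)]
322 [(132, 261)]
330 [(132, 202), (244, 254)]
338 [(178, 196)]
[(146, [67, 75, 71]), (148, [67, 79, 71]), (150, [65, 65, 74]), (152, [65, 64, 72]), (154, [45, 9, 59]), (156, [30, 5, 54]), (158, [30, 9, 55]), (160, [30, 20, 52]), (162, [20, 13, 58]), (164, [90, 4, 62]), (166, [50, 13, 60]), (168, [105, 6, 81]), (170, [102, 14, 94]), (172, [135, 5, 95]), (174, [90, 3, 86]), (176, [0, 8, 62]), (178, [30, 5, 101]), (180, [15, 8, 131]), (182, [35, 12, 132]), (184, [36, 9, 136]), (186, [23, 4, 230]), (188, [23, 4, 236]), (190, [20, 7, 231]), (192, [12, 159, 245]), (194, [12, 163, 244]), (196, [12, 160, 245]), (198, [13, 103, 241]), (200, [30, 3, 235]), (202, [30, 2, 234]), (204, [30, 3, 235]), (206, [30, 2, 249]), (208, [30, 1, 249]), (210, [30, 1, 249]), (212, [30, 2, 250]), (214, [30, 2, 250]), (216, [30, 2, 250]), (218, [30, 2, 250]), (220, [30, 2, 250]), (222, [30, 1, 250]), (224, [30, 1, 249]), (226, [45, 2, 250]), (228, [30, 2, 250]), (230, [15, 2, 250]), (232, [30, 2, 250]), (234, [15, 2, 250]), (236, [20, 3, 250]), (238, [30, 2, 249]), (240, [15, 2, 249]), (242, [15, 2, 249]), (244, [30, 2, 248]), (246, [30, 2, 248]), (248, [15, 2, 249]), (250, [20, 3, 248]), (252, [30, 2, 247]), (254, [30, 2, 247]), (256, [30, 2, 246]), (258, [20, 3, 246]), (260, [10, 168, 226]), (262, [12, 164, 251]), (264, [14, 109, 250]), (266, [23, 4, 240]), (268, [25, 35, 206]), (270, [24, 35, 206]), (272, [23, 37, 207]), (274, [21, 36, 205])]
40 [240.842 186.052]
28 [242.605 199.587]
-28 [249.211 250.296]
-40 [250.357 259.092]
```

>>> servo_tool(
  deltas=[
    {"xyz": [0, 0, 0.12], "turn": [0, 0, 0], "grip": 0.1},
    {"xyz": [0, 0, 0.12], "turn": [0, 0, 0], "grip": 0.1},
    {"xyz": [0, 0, 0.08], "turn": [0, 0, 0], "grip": 0.1},
    {"xyz": [0, 0, 0.05], "turn": [0, 0, 0], "grip": 0.1},
    {"xyz": [0, 0, 0.02], "turn": [0, 0, 0], "grip": 0.1},
    {"xyz": [0, 0, 0], "turn": [0, 0, 0], "grip": 0.1},
    {"xyz": [0, 0, 0], "turn": [0, 0, 0], "grip": 0.1},
    {"xyz": [0, 0, 0], "turn": [0, 0, 0], "grip": 0.1},
  ],
  grip_force=25,
)

```text
clock: 20.1
tcp_pos: [572.5, -441.3, 199.2]
ee_rot: [[0.803, -0.3, -0.514], [-0.252, -0.954, 0.164], [-0.54, -0.002, -0.842]]
contact_force: [-0.0, 0.2, -0.6]
finger_gap: 0.551
grip_force: 0.0
```

>>> servo_tool(
  deltas=[
    {"xyz": [0, 0, 0], "turn": [0, 0, 0], "grip": -0.2},
    {"xyz": [0, 0, 0], "turn": [0, 0, 0], "grip": -0.4},
    {"xyz": [0, 0, 0], "turn": [0, 0, 0], "grip": -1},
    {"xyz": [0, 0, 0], "turn": [0, 0, 0], "grip": -1},
    {"xyz": [0, 0, 0], "turn": [0, 0, 0], "grip": -1},
  ],
  grip_force=25,
)

```text
clock: 20.6
tcp_pos: [572.0, -441.4, 198.9]
ee_rot: [[0.803, -0.3, -0.515], [-0.252, -0.954, 0.164], [-0.54, -0.002, -0.842]]
contact_force: [1.5, -1.6, 3.3]
finger_gap: 0.292
grip_force: 25.0
```

>>> servo_tool(
  deltas=[
    {"xyz": [0.006, 0, -0.004], "turn": [0, 0, 0], "grip": -1},
    {"xyz": [0.006, 0, -0.004], "turn": [0, 0, 0], "grip": -1},
    {"xyz": [0, 0, 0], "turn": [0, 0, 0], "grip": -1},
    {"xyz": [0, 0, 0], "turn": [0, 0, 0], "grip": -1},
    {"xyz": [0, 0, 0], "turn": [0, 0, 0], "grip": -1},
  ],
)

```text
clock: 21.1
tcp_pos: [573.7, -442.0, 198.1]
ee_rot: [[0.799, -0.301, -0.521], [-0.25, -0.954, 0.167], [-0.547, -0.003, -0.837]]
contact_force: [-4.8, 2.9, 5.5]
finger_gap: 0.293
grip_force: 25.0
```

>>> servo_tool(
  deltas=[
    {"xyz": [0, 0, 0], "turn": [0, 0, 0], "grip": -0.3},
    {"xyz": [0, 0, 0], "turn": [0, 0, 0], "grip": -0.2},
    {"xyz": [0, 0, 0], "turn": [0, 0, 0], "grip": -0.1},
    {"xyz": [0, 0, 0], "turn": [0, 0, 0], "grip": 0.1},
    {"xyz": [0, 0, 0], "turn": [0, 0, 0], "grip": 0.1},
    {"xyz": [0, 0, 0], "turn": [0, 0, 0], "grip": 0.1},
  ],
)

```text
clock: 21.7
tcp_pos: [575.2, -442.2, 198.2]
ee_rot: [[0.802, -0.301, -0.516], [-0.251, -0.954, 0.165], [-0.541, -0.003, -0.841]]
contact_force: [0.2, -0.2, 0.1]
finger_gap: 0.551
grip_force: 0.1
```

>>> servo_tool(
  deltas=[
    {"xyz": [0, 0, -0.03], "turn": [0, 0, 0], "grip": 0.1},
    {"xyz": [0, 0, -0.05], "turn": [0, 0, 0], "grip": 0.1},
    {"xyz": [0, 0, -0.08], "turn": [0, 0, 0], "grip": 0.1},
    {"xyz": [0, 0, -0.12], "turn": [0, 0, 0], "grip": 0.1},
    {"xyz": [0, 0, -0.12], "turn": [0, 0, 0], "grip": 0.1},
    {"xyz": [0, 0, 0], "turn": [0, 0, 0], "grip": 0.1},
    {"xyz": [0, 0, 0], "turn": [0, 0, 0], "grip": 0.1},
    {"xyz": [0, 0, 0], "turn": [0, 0, 0], "grip": 0.1},
  ],
)

```text
clock: 22.5
tcp_pos: [626.2, -458.5, 281.3]
ee_rot: [[0.801, -0.3, -0.517], [-0.251, -0.954, 0.165], [-0.543, -0.003, -0.84]]
contact_force: [-0.3, 0.6, -0.5]
finger_gap: 0.55
grip_force: 0.0
```

```bash
python3 - <<'E'
from h import *
print(robot.state()["tcp_pos"],robot.state()["clock"])
c=cam("wrist");im=robot.capture("wrist");save(im,"wend2");h=cv2.cvtColor(im,cv2.COLOR_RGB2HSV)
u=np.array([.954,-.301,0]);v=np.array([.301,.954,0])
for s in(-3,0,3): print(s,[round(proj(c,V+(s+x)*u+[0,0,z])[1],1) for x,z in((53,-7),(45,7),(45,13),(-45,13),(-53,7))])
for col in(240,248,322,330): 
    g=(h[:,col,0]>50)&(h[:,col,0]<90)&(h[:,col,1]>50); r=np.flatnonzero(g[100:290])+100
    print(col,[(int(q[0]),int(q[-1])) for q in np.split(r,np.flatnonzero(np.diff(r)>2)+1) if len(q)>3])
print([(r,h[r,284].tolist()) for r in list(range(140,192,2))+list(range(254,272,2))])
for x in(40,28,-28,-40): print(x,proj(c,V+x*u+28*v+[0,0,12]))
for o in("roller","cradle"):
  for r in robot.cut_out(o,"wrist")[:1]: print(o,cv2.boundingRect(cv2.findNonZero(r["pixels"].astype(np.uint8))))
E
```

```text
[ 626.166 -458.547  281.298] 22.5
-3 [np.float64(156.9), np.float64(181.3), np.float64(188.1), np.float64(266.8), np.float64(265.8)]
0 [np.float64(153.2), np.float64(177.8), np.float64(184.6), np.float64(264.8), np.float64(263.9)]
3 [np.float64(149.4), np.float64(174.2), np.float64(181.0), np.float64(262.8), np.float64(261.9)]
240 [(136, 203), (245, 257)]
248 [(136, 231), (234, 262)]
322 [(136, 262)]
330 [(136, 205), (246, 255)]
[(140, [68, 74, 69]), (142, [72, 81, 69]), (144, [70, 88, 67]), (146, [71, 77, 73]), (148, [67, 71, 75]), (150, [69, 91, 73]), (152, [70, 78, 72]), (154, [67, 72, 74]), (156, [72, 59, 65]), (158, [98, 19, 55]), (160, [60, 9, 58]), (162, [40, 13, 60]), (164, [60, 5, 55]), (166, [80, 12, 63]), (168, [60, 9, 57]), (170, [90, 8, 61]), (172, [120, 8, 97]), (174, [98, 11, 93]), (176, [60, 4, 68]), (178, [60, 4, 60]), (180, [20, 11, 72]), (182, [30, 10, 129]), (184, [18, 10, 132]), (186, [20, 6, 132]), (188, [15, 5, 219]), (190, [23, 4, 235]), (254, [30, 2, 247]), (256, [30, 3, 247]), (258, [30, 3, 247]), (260, [16, 36, 235]), (262, [13, 163, 252]), (264, [13, 152, 251]), (266, [30, 3, 244]), (268, [21, 41, 151]), (270, [23, 36, 204])]
40 [241.781 189.113]
28 [243.473 202.257]
-28 [249.829 251.662]
-40 [250.935 260.258]
roller (263, 157, 43, 112)
cradle (225, 112, 117, 151)
```

>>> servo_tool(
  deltas=[
    {"xyz": [0, 0, 0.12], "turn": [0, 0, 0], "grip": 0.1},
    {"xyz": [0, 0, 0.12], "turn": [0, 0, 0], "grip": 0.1},
    {"xyz": [0, 0, 0.08], "turn": [0, 0, 0], "grip": 0.1},
    {"xyz": [0, 0, 0.05], "turn": [0, 0, 0], "grip": 0.1},
    {"xyz": [0, 0, 0.03], "turn": [0, 0, 0], "grip": 0.1},
    {"xyz": [0, 0, 0], "turn": [0, 0, 0], "grip": 0.1},
    {"xyz": [0, 0, 0], "turn": [0, 0, 0], "grip": 0.1},
    {"xyz": [0, 0, 0], "turn": [0, 0, 0], "grip": 0.1},
  ],
  grip_force=60,
)

```text
clock: 23.45
tcp_pos: [575.7, -442.4, 199.1]
ee_rot: [[0.803, -0.301, -0.515], [-0.252, -0.954, 0.164], [-0.54, -0.002, -0.842]]
contact_force: [-1.1, 0.2, 0.5]
finger_gap: 0.554
grip_force: 0.2
```

>>> servo_tool(
  deltas=[
    {"xyz": [0, 0, 0], "turn": [0, 0, 0], "grip": -0.2},
    {"xyz": [0, 0, 0], "turn": [0, 0, 0], "grip": -0.4},
    {"xyz": [0, 0, 0], "turn": [0, 0, 0], "grip": -1},
    {"xyz": [0, 0, 0], "turn": [0, 0, 0], "grip": -1},
    {"xyz": [0, 0, 0], "turn": [0, 0, 0], "grip": -1},
    {"xyz": [0, 0, 0], "turn": [0, 0, 0], "grip": -1},
  ],
  grip_force=60,
)

```text
clock: 24.05
tcp_pos: [575.6, -442.5, 199.1]
ee_rot: [[0.803, -0.301, -0.514], [-0.252, -0.954, 0.164], [-0.54, -0.002, -0.842]]
contact_force: [3.1, -1.2, 6.0]
finger_gap: 0.283
grip_force: 59.2
```

>>> servo_tool(
  deltas=[
    {"xyz": [-0.008, 0, -0.014], "turn": [0, 0, 0], "grip": -1},
    {"xyz": [0, 0, 0], "turn": [0, 0, 0], "grip": -1},
    {"xyz": [0, 0, 0], "turn": [0, 0, 0], "grip": -1},
    {"xyz": [0, 0, 0], "turn": [0, 0, 0], "grip": -1},
  ],
)

```text
clock: 24.45
tcp_pos: [575.0, -442.2, 201.5]
ee_rot: [[0.802, -0.301, -0.516], [-0.251, -0.954, 0.165], [-0.542, -0.003, -0.84]]
contact_force: [-0.3, -0.2, -2.9]
finger_gap: 0.282
grip_force: 58.9
```

>>> servo_tool(
  deltas=[
    {"xyz": [0.008, 0, -0.005], "turn": [0, 0, 0], "grip": -1},
    {"xyz": [0, 0, 0], "turn": [0, 0, 0], "grip": -1},
    {"xyz": [0, 0, 0], "turn": [0, 0, 0], "grip": -1},
    {"xyz": [0.005, 0, 0.008], "turn": [0, 0, 0], "grip": -1},
    {"xyz": [0.003, 0, 0.005], "turn": [0, 0, 0], "grip": -1},
    {"xyz": [0, 0, 0], "turn": [0, 0, 0], "grip": -1},
    {"xyz": [0, 0, 0], "turn": [0, 0, 0], "grip": -1},
    {"xyz": [0, 0, 0], "turn": [0, 0, 0], "grip": -1},
  ],
)

```text
clock: 25.25
tcp_pos: [577.5, -443.1, 199.0]
ee_rot: [[0.802, -0.301, -0.516], [-0.252, -0.954, 0.165], [-0.541, -0.002, -0.841]]
contact_force: [0.4, -0.2, 3.3]
finger_gap: 0.282
grip_force: 59.4
```

>>> servo_tool(
  deltas=[
    {"xyz": [0, 0, 0], "turn": [0, 0, 0], "grip": -0.3},
    {"xyz": [0, 0, 0], "turn": [0, 0, 0], "grip": -0.2},
    {"xyz": [0, 0, 0], "turn": [0, 0, 0], "grip": -0.1},
    {"xyz": [0, 0, 0], "turn": [0, 0, 0], "grip": 0.1},
    {"xyz": [0, 0, 0], "turn": [0, 0, 0], "grip": 0.1},
    {"xyz": [0, 0, 0], "turn": [0, 0, 0], "grip": 0.1},
  ],
)

```text
clock: 25.85
tcp_pos: [576.7, -443.2, 198.4]
ee_rot: [[0.801, -0.301, -0.518], [-0.251, -0.954, 0.165], [-0.544, -0.002, -0.839]]
contact_force: [-4.1, 0.7, 1.6]
finger_gap: 0.55
grip_force: 2.7
```

>>> servo_tool(
  deltas=[
    {"xyz": [0, 0, -0.03], "turn": [0, 0, 0], "grip": 0.1},
    {"xyz": [0, 0, -0.05], "turn": [0, 0, 0], "grip": 0.1},
    {"xyz": [0, 0, -0.08], "turn": [0, 0, 0], "grip": 0.1},
    {"xyz": [0, 0, -0.12], "turn": [0, 0, 0], "grip": 0.1},
    {"xyz": [0, 0, -0.12], "turn": [0, 0, 0], "grip": 0.1},
    {"xyz": [0, 0, 0], "turn": [0, 0, 0], "grip": 0.1},
    {"xyz": [0, 0, 0], "turn": [0, 0, 0], "grip": 0.1},
    {"xyz": [0, 0, 0], "turn": [0, 0, 0], "grip": 0.1},
  ],
)

```text
clock: 26.65
tcp_pos: [628.8, -459.2, 281.4]
ee_rot: [[0.802, -0.3, -0.516], [-0.251, -0.954, 0.165], [-0.542, -0.003, -0.84]]
contact_force: [-0.9, -0.1, 0.4]
finger_gap: 0.549
grip_force: 0.0
```

```bash
python3 - <<'E'
from h import *
print(robot.state()["tcp_pos"],robot.state()["clock"])
c=cam("wrist");im=robot.capture("wrist");save(im,"wend3");h=cv2.cvtColor(im,cv2.COLOR_RGB2HSV)
u=np.array([.954,-.301,0]);v=np.array([.301,.954,0])
for s in(-3,0,3): print(s,[round(proj(c,V+(s+x)*u+[0,0,z])[1],1) for x,z in((53,-7),(45,7),(45,13),(-45,13),(-53,7))])
for col in(240,248,322,330): 
    g=(h[:,col,0]>50)&(h[:,col,0]<90)&(h[:,col,1]>50); r=np.flatnonzero(g[100:290])+100
    print(col,[(int(q[0]),int(q[-1])) for q in np.split(r,np.flatnonzero(np.diff(r)>2)+1) if len(q)>3])
print([(r,h[r,284].tolist()) for r in list(range(148,192,2))+list(range(254,272,2))])
for x in(40,28,-28,-40): print(x,proj(c,V+x*u+28*v+[0,0,12]))
for o in("roller","cradle"):
  for r in robot.cut_out(o,"wrist")[:1]: print(o,cv2.boundingRect(cv2.findNonZero(r["pixels"].astype(np.uint8))),cv2.minAreaRect(cv2.findNonZero(r["pixels"].astype(np.uint8))))
for n in("side","top"):
    robot.capture(n)
    for o in("tab","toroid","roller"): print(n,o,[(np.array(r["at"]),round(r["confidence"],2)) for r in robot.mark_of(o,n)])
E
```

```text
[ 628.823 -459.214  281.393] 26.65
-3 [np.float64(160.5), np.float64(184.7), np.float64(191.5), np.float64(268.9), np.float64(267.8)]
0 [np.float64(156.9), np.float64(181.3), np.float64(188.0), np.float64(266.9), np.float64(265.9)]
3 [np.float64(153.2), np.float64(177.8), np.float64(184.5), np.float64(264.9), np.float64(264.0)]
240 [(140, 207), (247, 258)]
248 [(140, 264)]
322 [(140, 264)]
330 [(140, 208), (249, 257)]
[(148, [71, 85, 72]), (150, [68, 74, 76]), (152, [68, 81, 76]), (154, [68, 68, 75]), (156, [65, 79, 74]), (158, [135, 10, 53]), (160, [40, 13, 57]), (162, [70, 13, 59]), (164, [75, 10, 50]), (166, [45, 9, 60]), (168, [0, 0, 60]), (170, [60, 4, 59]), (172, [75, 7, 76]), (174, [90, 8, 95]), (176, [100, 8, 94]), (178, [120, 3, 88]), (180, [30, 8, 64]), (182, [23, 9, 118]), (184, [165, 8, 130]), (186, [25, 12, 133]), (188, [30, 5, 157]), (190, [23, 4, 233]), (254, [30, 3, 248]), (256, [30, 2, 248]), (258, [30, 2, 248]), (260, [30, 4, 245]), (262, [13, 162, 252]), (264, [13, 164, 252]), (266, [15, 29, 248]), (268, [20, 65, 121]), (270, [23, 36, 208])]
40 [242.523 192.455]
28 [244.163 205.348]
-28 [250.339 253.913]
-40 [251.416 262.38 ]
roller (264, 158, 41, 110) ((284.0, 212.5), (109.0, 40.0), 90.0)
cradle (226, 115, 117, 150) ((284.0, 189.5), (149.0, 116.0), 90.0)
side tab []
side toroid []
side roller [(array([243.5, 277.7]), 0.89), (array([269.7, 194.6]), 0.76)]
top tab [(array([164. , 234.6]), 0.72)]
top toroid [(array([175.8, 214.1]), 0.7)]
top roller [(array([242.7, 223.8]), 0.76)]
```

```bash
python3 -c "
from bench import robot
print(robot.sign_off())"
```

```text
the job is handed in; nothing more can be done
None
```

I tipped the bin fully forward to its stop and took the roller out. It now lies in the green cradle's vees, released and centred to within about 1 mm. I handed the job in at about 27 s; the choke was still in the tipped bin, and I left the bench items alone.

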